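# Carry the floppy shaving mirror upright to its tray

### The arm

A 7-joint arm with a two-finger parallel gripper is mounted at the origin on the work surface. World frame = base frame: x ahead of the robot, y to its left, z up, the work surface at z = 0. Lengths are in m, angles in rad, forces in N, time in s.
With the tool pointing down it reaches from about 0.4 to 0.925 m from the base axis. Payload 4.1 kg.
Tool frame: the origin (TCP) lies midway between the tips of the shut fingers; the grasp point (between the pads) lies 19 mm behind it; z points along the fingers, y is the line along which they close (so a half turn about z gives the same grasp; the last joint's range is limited). The gripper opens to 85 mm and grips with 20 to 120 N. Pads are 22 mm wide; open, the fingers measure 114 mm over their backs; the gripper's body (76 mm by 85 mm) begins 54 mm behind the grasp point. The pads swing forward as they close: fully open they stand 13 mm farther back than shut.
Start: joints at [1.086, 0.398, 0.045, 1.537, -0.019, 1.207, -0.051], TCP at [0.245, -0.602, 0.231] pointing down, gripper open.
Joint ranges: [-2.82, 2.82], [-0.49, 2.23], [-1.37, 1.46], [0, 2.46], [-1.36, 4.5], [0.23, 2], [-2.94, 2.94]. Speed limits (rad/s): [2.57, 2.57, 3.14, 3.14, 3.14, 3.14, 3.14].

### API

Orientations are given as a unit quaternion [x, y, z, w].
In Python, from rig import readout, optics, ctrl gives the robot as it stands.
- The arm moves only by the tool drive_tool, never from a script. Its argument "rows" is a list of rows, each a list of 7 numbers: the shift along the tool's x, y, z scaled (see below), then the turn, a rotation vector about the tool's x, y, z scaled (see below), then the opening, from 0 (shut) to 1 (fully open). In form: [[dx, dy, dz, ax, ay, az, gripper], ...]. A call has 1 to 20 rows; each row shifts and turns the commanded pose from where the row before left it, along the tool's axes as they then stand; what a row does not reach is not made up. The controller multiplies each number of a shift by 25 mm and each number of a turn by 45 degrees. A row lasts 1/12 s, in which the tool goes at most 41.7 mm and 7.16 degrees, less where a joint would pass 70% of its speed; a pose out of reach is approached as far as the arm can. A call with a number of a shift or a turn outside -1 to 1 is refused whole. A call with a gripper value outside its range is refused whole. The fingers move at their own pace and stop on an object; the grip force is fixed at half the most. Time passes only in rows, so rows that do not move let the fingers close. It gives the time, the measured TCP pose, the force, the opening and the grip force at its end, in the units of the state.
- readout.state(): the state, without advancing time (a new reading comes with each control period).
- optics.read_camera(name): name is "scene" or "top" or "wrist"; returns a dict with "color" (384x512x3 uint8, red, green, blue), "z_map" (384x512 float32, m along the optical axis (not along the pixel's ray), 0 where there is no reading), "fx", "fy", "cx", "cy" (pixels), "R" (3x3) and "t" (3): a world point X has camera coordinates R X + t. Camera axes: x right, y down, z forward; pixel columns grow to the right and rows downward; lengths in m; the calibration is good to about 2 mm. A picture is of the moment at which its call begins.
- ctrl.job_done(): hands the job in; it is judged then, once.
The state is a dict: "t": time; "joint_positions": joint angles; "joint_velocities": joint speeds; "joint_torque": joint torques, N m; "ee_pos": TCP position; "tcp_rot": TCP orientation; "contact_force": force on the tool from outside, world axes, zero at the start; "moment": the same for the moment, N m; "grip_width": finger opening in m; "grip_force": force on a finger pad.
Only numpy, scipy, OpenCV 4.12 (cv2) and the standard library are available. Lean on these libraries where they do the work, as an engineer would, in place of code of your own. Each camera call takes 0.05 s, during which the arm holds its last target. There are 200 camera calls.

### The job

The shaving mirror droops forward because its hinge spring is too weak: take the stand by its grip, lift it clear of the vanity, bring the mirror upright without touching it and steady it there for two seconds, then carry it, upright all the way, to the shallow white tray and keep it upright for four seconds while held just above the tray. Then let the mirror lean slowly back onto its rear stop, set the stand down gently, flat inside the tray and lengthwise with it, and let go. Nothing may touch the mirror itself, never fling it against its stops, and leave everything else where it is.

Things in the scene. Friction and masses are not known exactly. Their poses are not given: they have to be found in the camera images.
- stand: The shaving mirror's white stand, carried by its grip: foot plate 240 x 120 x 14 mm (x, y, z), steel weight on its tail end up to 44 mm high. Origin: centre of the underside; x along the foot's length, z up. Grip at x = -45 mm, mirror's hinge at x = +85 mm. Nominal 0.58 kg without the mirror (0.24 kg); the whole's centre of mass lies about 25 mm from the grip towards the mirror.
- grip (a point): Where to hold the stand: (-45, 0, 80) mm in the stand's frame, same axes. The grey grip bar is 70 mm long (x), 18 mm thick (y) and spans 50 to 90 mm above the underside, on a post 30 x 18 mm: pinch it from above across y. The mirror's near edge is 85 mm away along +x and rises to 260 mm.
- hinge (a point): Point on the hinge axis, (85, 0, 40) mm in the stand's frame, same axes; the axis is the stand's x direction. In the hinge act a centring spring (nominal 0.275 N m/rad, neutral at joint 0, square to the foot) and a damper (0.022 N m s/rad); no dry friction. Rolling the stand about this axis pushes the mirror the same way through the spring; sideways acceleration makes it lag.
- pivot (a joint): Lean of the mirror relative to the stand, rad, right-handed about the stand's x: 0 = square to the foot, positive = leaning back (top towards the stand's -y), negative = forward (+y, where the glass looks). Stops at -0.25 (start) and +0.25. Gravity (about 0.32 N m/rad of lean from vertical) beats the spring: on a level stand the mirror falls slowly onto a stop.
- mirror: The mirror with its stem, pivoted on the stand: a plate 90 x 12 x 130 mm (x, y, z), 90 to 220 mm above the hinge axis, on a 12 mm stem. Origin on the hinge axis, z up the stem, glass on the +y face, axes parallel to the stand's at joint 0. Nominal 0.22 kg (hidden, -5 to +10 %), centre of mass 147 mm above the axis, inertia about the axis 0.0054 kg m2.
- mirror_top (a point): Middle of the mirror's top edge, 220 mm from the hinge axis along the mirror's z; axes of the mirror. Upright means z vertical.
- tray: The fixed white shallow tray, 300 x 180 mm (x, y) outside, rim 12 mm high and 5 mm thick, floor 5 mm thick; origin at the centre of its underside. The foot fits with 25 mm to spare on every side when the long sides are parallel.
- jar: A bystander: the closed glass jar with aluminium screw lid, 60 mm diameter, 55 mm high; origin at the centre of its underside.
- clipper: A bystander: the steel nail clipper lying flat, 70 x 14 x 12 mm, its length along its x axis; origin at the centre of its underside.
- comb: A bystander: a black guard comb lying flat, 45 x 36 x 21 mm; origin at the centre of its underside.
- tumbler: A bystander: the white tooth tumbler, 72 mm diameter, 95 mm high; origin at the centre of its underside.
- dispenser: A bystander: the white bottle with black cap, 64 mm diameter, 150 mm high; origin at the centre of its underside.

How it is judged:
On the way, in this order (a step that is already met when the one before it is completed fails the run):
1. the stand is lifted clear and the mirror held upright (within 0.12 rad), away from the tray, for 1.5 s (height (world z) of stand above 0.02 m and angle between mirror_top's own z axis and vertical below 0.12 rad and horizontal distance between stand and tray above 0.1 m), for 1.5 s.
2. the stand is held above the tray, at most 80 mm off its centre, with the mirror upright (within 0.12 rad) for 3.5 s (height (world z) of stand above 0.02 m and angle between mirror_top's own z axis and vertical below 0.12 rad and horizontal distance between stand and tray below 0.08 m), for 3.5 s.
At the end, for the whole second after the job is handed in: The stand stands flat in the tray (underside within 4 mm of the tray's floor, tilt under 0.05 rad), its centre within 45 mm of the tray's centre, lengthwise with it within 0.3 rad, at rest and released, with the mirror leaning back on its rear stop (joint above 0.2 rad) (z of stand in the frame of tray below 0.009 m and horizontal distance between stand and tray below 0.045 m and angle between the x axis of stand and the x axis of tray, either way round below 0.3 rad and angle between stand's own z axis and vertical below 0.05 rad and value of joint pivot above 0.2 rad and linear speed of stand below 0.02 m/s and angular speed of mirror below 0.1 rad/s); the robot touches nothing.
It fails at once if the mirror droops (over 0.17 rad from vertical) on the way, more than 100 mm from where the stand stood and from the tray's centre (angle between mirror_top's own z axis and vertical above 0.17 rad and distance of stand from where it was at the start of the episode above 0.1 m and horizontal distance between stand and tray above 0.1 m).
It fails at once if something touches the mirror (over 0.5 N) (contact force between mirror and anything else above 0.5 N).
It fails at once if the mirror is flung (hinge faster than 2.5 rad/s) (velocity of joint pivot above 2.5 rad/s or velocity of joint pivot below -2.5 rad/s).
It fails at once if the stand is dropped or thrown (faster than 0.6 m/s) or tipped by more than 0.5 rad (linear speed of stand above 0.6 m/s or angle between stand's own z axis and vertical above 0.5 rad).
It fails at once if a bystander is moved by more than 30 mm (distance of any of jar, clipper, comb, tumbler, dispenser from where it was at the start of the episode above 0.03 m).
It also fails if it takes over 72 s, if anything falls off the work surface, if the arm or the gripper's body presses on something with over 40 N, if the wrist force passes 120 N, or if a joint passes its speed limit or range.

## Working session

There is one attempt and no reset: what is moved stays moved. The work goes in short steps, Python scripts to look and compute and a tool call to move; the robot and the scene stay as the last step left them, time stands still between calls to the robot, and variables do not carry over. Pictures are saved under pics/ and viewed, at most 10 in all, crops included, and the job is handed in when it is done.

Besides the shell and the picture viewer there is one more tool, called as name(argument=value, ...) on one line, values as JSON. drive_tool: Moves the arm, as the interface text tells. Its arguments: {"type":"object","properties":{"rows":{"type":"array"}},"required":["rows"]}

```bash
ls; mkdir -p pics; python3 - <<'E'
from rig import readout, optics
import cv2,numpy as np
s=readout.state()
print(s['t'],s['ee_pos'],s['tcp_rot'],s['grip_width'])
for n in ['scene','top']:
    c=optics.read_camera(n)
    np.savez(f'pics/{n}0.npz',**c)
    cv2.imwrite(f'pics/{n}0.png',cv2.cvtColor(c['color'],cv2.COLOR_RGB2BGR))
    print(n,c['fx'],c['fy'],c['cx'],c['cy'],c['R'].round(3).tolist(),c['t'].round(3).tolist())
E
```

```text
pics
0.0 [ 0.24438875 -0.60160649  0.23024835] [ 9.81442786e-01  1.91752577e-01 -2.46588530e-04 -9.72169360e-04] 0.08531276600571108
scene 398.92134801945144 398.92134801945144 258.35356246738803 189.98169458896393 [[0.609, 0.793, 0.003], [0.658, -0.503, -0.56], [-0.443, 0.343, -0.828]] [-0.258, -0.387, 1.78]
top 453.7582597288445 453.7582597288445 251.23877570495452 192.77678325963322 [[0.008, -1.0, 0.007], [-0.976, -0.009, -0.22], [0.22, -0.005, -0.976]] [-0.146, 0.655, 1.268]
```

View pics/scene0.png

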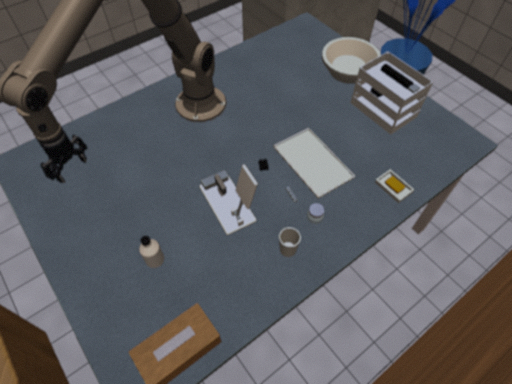

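View pics/top0.png

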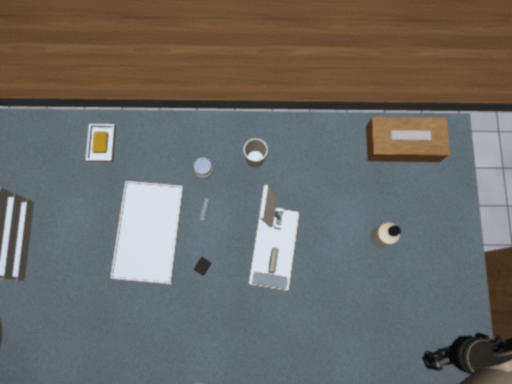

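The scene view shows the stand at about (228,205) with the mirror leaning, and the tray at (314,162). The top view shows the foot at (273,250), grip bar (273,260), mirror (268,205), tray (148,232), comb (203,266), clipper (204,209), jar (203,166), tumbler (255,150) and dispenser (388,233).

```bash
cat > h.py <<'E'
import numpy as np, cv2
from scipy.spatial.transform import Rotation as Ro
def cloud(c):
    z=c['z_map'];v,u=np.indices(z.shape)
    P=np.stack([(u-c['cx'])/c['fx']*z,(v-c['cy'])/c['fy']*z,z],-1)
    return (P-c['t'])@c['R'], z>0
def rect(P):
    (cx,cy),(w,h),a=cv2.minAreaRect((P[:,:2]*1000).astype(np.float32))
    if w<h: w,h,a=h,w,a+90
    a=(a+90)%180-90
    return np.round([cx,cy,w,h,a],1)
def big(m):
    n,l,s,_=cv2.connectedComponentsWithStats(m.astype(np.uint8))
    return l==1+np.argmax(s[1:,4])
E
python3 - <<'E'
from h import *
for n in ['top','scene']:
    c=dict(np.load(f'pics/{n}0.npz'));P,ok=cloud(c);col=c['color'].astype(int)
    white=(col.min(-1)>150)
    roi=lambda x0,x1,y0,y1:(P[...,0]>x0)&(P[...,0]<x1)&(P[...,1]>y0)&(P[...,1]<y1)&ok
    bg=roi(.3,.8,-.1,.2)&(P[...,2]<.01)
    print(n,'table z',np.median(P[...,2][roi(.3,.9,-.6,.5)]).round(4))
    X,Y,Z=P[...,0],P[...,1],P[...,2]
    reg=roi(.3,.85,-.2,.15)
    f=big(reg&white&(Z>.004)&(Z<.024)); print('foot',f.sum(),rect(P[f]),np.median(Z[f]))
    fc=np.median(P[f],0)
    near=reg&(np.hypot(X-fc[0],Y-fc[1])<.2)
    g=big(near&(Z>.07)&(Z<.1)&(X<fc[0]));print('grip',g.sum(),rect(P[g]),np.median(Z[g]))
    w=big(near&(Z>.034)&(Z<.055)&(X<fc[0]));print('weight',w.sum(),rect(P[w]),np.median(Z[w]))
    m=near&(Z>.15);print('mirror',m.sum(),rect(P[m]),P[m].min(0).round(3),P[m].max(0).round(3))
    t=big(roi(.3,.95,.1,.5)&white&(Z<.03));print('tray',t.sum(),rect(P[t]),np.median(Z[t]))
    for nm,(x0,x1,y0,y1) in dict(rest=(.3,1.0,-.5,.5)).items():
        q=roi(x0,x1,y0,y1)&(Z>.009)&~near
        k,l,s,_=cv2.connectedComponentsWithStats(q.astype(np.uint8))
        for i in range(1,k):
            if s[i,4]>15: print('  blob',s[i,4],rect(P[l==i]),P[l==i][:,2].max().round(3))
E
```

```text
top table z 0.0015
foot 1548 [545.5 119.  300.5  75.6  -3.4] 0.0072236443134761534Traceback (most recent call last):
  File "<stdin>", line 13, in <module>
  File "h.py", line 14, in big
    return l==1+np.argmax(s[1:,4])
                ~~~~~~~~~^^^^^^^^^
    return _wrapfunc(a, 'argmax', axis=axis, out=out, **kwds)
    return bound(*args, **kwds)
ValueError: attempt to get argmax of an empty sequence
```

```bash
cat > m.py <<'E'
from h import *
def measure(n,c):
    P,ok=cloud(c);col=c['color'].astype(int)
    white=(col.min(-1)>150)
    roi=lambda x0,x1,y0,y1:(P[...,0]>x0)&(P[...,0]<x1)&(P[...,1]>y0)&(P[...,1]<y1)&ok
    X,Y,Z=P[...,0],P[...,1],P[...,2]
    print(n,'table z',np.median(Z[roi(.3,.9,-.6,.5)]).round(4))
    reg=roi(.3,.85,-.33,-.07)
    f=big(reg&white&(Z>.004)&(Z<.024)); print('foot',f.sum(),rect(P[f]),np.median(Z[f]))
    fc=np.median(P[f],0)
    near=reg&(np.hypot(X-fc[0],Y-fc[1])<.17)
    g=big(near&(Z>.075)&(Z<.105)&(X<fc[0]));print('grip',g.sum(),rect(P[g]),np.median(Z[g]))
    w=big(near&(Z>.034)&(Z<.055)&(X<fc[0]));print('weight',w.sum(),rect(P[w]),np.median(Z[w]))
    m=near&(Z>.15);print('mirror',m.sum(),rect(P[m]),P[m].min(0).round(3),P[m].max(0).round(3))
    t=big(roi(.3,.95,-.05,.35)&white&(Z<.03));print('tray',t.sum(),rect(P[t]),np.median(Z[t]))
    q=roi(.3,1.0,-.5,.5)&(Z>.011)&~near
    k,l,s,_=cv2.connectedComponentsWithStats(q.astype(np.uint8))
    for i in range(1,k):
        if s[i,4]>15: print('  blob',s[i,4],rect(P[l==i]),P[l==i][:,2].max().round(3))
E
python3 - <<'E'
from m import *
for n in ['top','scene']: measure(n,dict(np.load(f'pics/{n}0.npz')))
E
```

```text
top table z 0.0015
foot 2144 [ 503.7 -211.   238.6  120.9   -8.4] 0.014689685172118199
grip 161 [ 458.9 -205.    68.5   18.1   -8.6] 0.08984011126434543
weight 420 [ 405.1 -196.9   99.9   35.    81.5] 0.044537133441111
mirror 473 [ 593.5 -184.    89.7   38.4   -8.6] [ 0.548 -0.206  0.15 ] [ 0.64 -0.16  0.26]
tray 5868 [549.6 176.7 301.5 185.7  -4.5] 0.005852750141513961
  blob 658 [ 8.286e+02  3.364e+02  1.217e+02  8.220e+01 -4.000e-01] 0.035
  blob 422 [ 784.  -152.1   71.1   68.5    1. ] 0.102
  blob 330 [741.6   7.9  55.7  54.3  60.5] 0.062
  blob 21 [695.4 150.   46.5   5.7  84.9] 0.019
  blob 29 [651.1 253.   73.5   5.7  -2.5] 0.02
  blob 17 [659.6  76.9  44.2   4.2  -7.7] 0.017
  blob 69 [618.8   1.4  66.4  12.8 -10.3] 0.019
  blob 21 [546.9  85.9  39.    5.7  -6.5] 0.019
  blob 154 [445.5   3.3  43.8  34.  -30.3] 0.027
scene table z 0.0017
foot 1171 [ 509.  -211.7  230.9  115.5   -8.5] 0.015140229404829904
grip 97 [ 459.9 -202.5   70.3   18.7   -8.6] 0.08987942443935248
weight 187 [ 407.  -194.7  100.9   39.1   79.9] 0.0445342404776572
mirror 509 [ 595.3 -182.3   90.3   37.9  -10.5] [ 0.551 -0.206  0.151] [ 0.642 -0.159  0.26 ]
tray 2422 [551.6 174.2 297.1 178.   -4.4] 0.006308902549144466
  blob 20 [412.1 109.1  63.3  25.5 -46.9] 0.017
  blob 39 [584.9 258.7 149.   10.1  -3.3] 0.02
  blob 77 [448.2   4.9  44.7  33.9 -25.6] 0.028
  blob 475 [8.294e+02 3.394e+02 1.210e+02 8.780e+01 4.000e-01] 0.036
  blob 23 [624.9  83.4  73.3  10.3  -0.7] 0.018
  blob 22 [699.6 197.4  68.6   8.2  79.9] 0.016
  blob 24 [694.  115.3  78.6   6.4  86. ] 0.017
  blob 32 [626.    4.1  48.9  10.6 -12.7] 0.019
  blob 267 [746.3   7.8  55.9  55.3 -20.9] 0.062
  blob 466 [ 785.1 -149.9   70.4   68.9  -42.4] 0.102
```

drive_tool(rows=[[0, 0, 0, 0, 0, 0.113, 1], [0, 0, 0, 0, 0, 0.113, 1], [0, 0, 0, 0, 0, 0.113, 1], [0, 0, 0, 0, 0, 0.113, 1], [0, 0, 0, 0, 0, 0.113, 1], [0, 0, 0, 0, 0, 0.113, 1], [0.34, -0.94, 0, 0, 0, 0, 1], [0.34, -0.94, 0, 0, 0, 0, 1], [0.34, -0.94, 0, 0, 0, 0, 1], [0.34, -0.94, 0, 0, 0, 0, 1], [0.34, -0.94, 0, 0, 0, 0, 1], [0.34, -0.94, 0, 0, 0, 0, 1], [0.34, -0.94, 0, 0, 0, 0, 1], [0.34, -0.94, 0, 0, 0, 0, 1], [0.34, -0.94, 0, 0, 0, 0, 1], [0.34, -0.94, 0, 0, 0, 0, 1], [0.34, -0.94, 0, 0, 0, 0, 1], [0.34, -0.94, 0, 0, 0, 0, 1], [0.34, -0.94, 0, 0, 0, 0, 1], [0.34, -0.94, 0, 0, 0, 0, 1]])

```text
t: 1.77
ee_pos: [0.4105, -0.2929, 0.231]
tcp_rot: [0.997, -0.073, -0.0, -0.0]
contact_force: [1.0, 0.2, 0.4]
grip_width: 0.0854
grip_force: 0.0
```

```bash
cat > lean.py <<'E'
from h import *
def lean(c,S,Rs):
    """S,Rs: stand origin and rotation in world. returns mirror joint (lean relative to stand) from face, and point count"""
    P,ok=cloud(c);Q=(P[ok]-S)@Rs
    q=Q[(Q[:,0]>.042)&(Q[:,0]<.128)&(Q[:,2]>.14)&(Q[:,2]<.275)&(abs(Q[:,1])<.09)]
    z=q[:,2]-.04; y=q[:,1]
    # y-z line through the points by orthogonal fit (slope only) and angle about hinge (uses pose)
    ang=np.arctan2(-y,z); off=np.hypot(y,z)
    A=np.polyfit(z,y,1) if len(q)>20 else [np.nan,0]
    top=z>z.max()-.012 if len(q) else []
    return len(q),np.median(ang) if len(q) else np.nan,-np.arctan(A[0]), np.median(ang[top]) if len(q) else np.nan,q
E
python3 - <<'E'
from lean import *
S=np.array([.5045,-.2112,0.0]);Rs=Ro.from_euler('z',-8.5,degrees=True).as_matrix()
for n in ['top','scene']:
    c=dict(np.load(f'pics/{n}0.npz'));r=lean(c,S,Rs);q=r[4]
    print(n,r[:4],'top-edge',q[q[:,2]>q[:,2].max()-.01].mean(0).round(4),q.min(0).round(3),q.max(0).round(3))
    # signed face offset for theta=-.25
    th=-.25;off=q[:,1]*np.cos(th)+(q[:,2]-.04)*np.sin(th);print(np.percentile(off,[5,25,50,75,95]).round(4))
E
```

```text
top (464, np.float64(-0.21633259787292247), np.float64(-0.29693590495169625), np.float64(-0.23881332882863335)) top-edge [0.0845 0.0523 0.2534] [0.042 0.019 0.14 ] [0.127 0.059 0.26 ]
[-0.0073 -0.0067 -0.0062 -0.0041  0.0035]
scene (512, np.float64(-0.22809375299387608), np.float64(-0.2700385673932648), np.float64(-0.24614380618450746)) top-edge [0.0851 0.0541 0.2536] [0.042 0.021 0.14 ] [0.128 0.061 0.26 ]
[-0.0057 -0.0044 -0.0037 -0.0027  0.0027]
```

drive_tool(rows=[[0.285, -0.76, 0, 0, 0, 0, 1], [0.285, -0.76, 0, 0, 0, 0, 1], [0.285, -0.76, 0, 0, 0, 0, 1], [0.285, -0.76, 0, 0, 0, 0, 1], [0.285, -0.76, 0, 0, 0, 0, 1], [0, 0, 0.7, 0, 0, 0, 1], [0, 0, 0.7, 0, 0, 0, 1], [0, 0, 0.7, 0, 0, 0, 1], [0, 0, 0.7, 0, 0, 0, 1], [0, 0, 0, 0, 0, 0, 1]])

```text
t: 2.6
ee_pos: [0.4566, -0.2043, 0.1578]
tcp_rot: [0.997, -0.073, -0.004, -0.001]
contact_force: [-1.2, -0.2, -0.5]
grip_width: 0.0853
grip_force: 0.0
```

```bash
python3 - <<'E'
from m import *
from rig import readout,optics
s=readout.state();print(s['ee_pos'],Ro.from_quat(s['tcp_rot']).as_matrix().round(4).tolist(),s['moment'])
a=[]
for n in ['top','wrist']:
    c=optics.read_camera(n);np.savez(f'pics/{n}1.npz',**c);a.append(c['color'])
cv2.imwrite('pics/a1.png',cv2.cvtColor(cv2.resize(np.vstack(a),None,fx=.75,fy=.75),cv2.COLOR_RGB2BGR))
c=optics.read_camera('scene');np.savez('pics/scene1.npz',**c)
E
```

```text
[ 0.45665    -0.20426205  0.15776942] [[0.9893, -0.1459, -0.0071], [-0.1459, -0.9893, 0.0027], [-0.0074, -0.0016, -1.0]] [-0.02178578  0.0172305  -0.09237463]
```

View pics/a1.png

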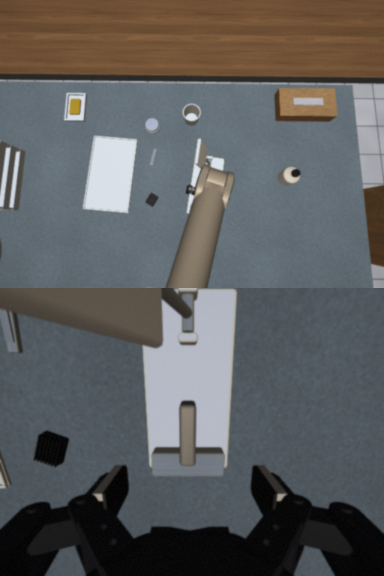

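Top: gripper is above the grip and the arm hides part of the stand. Wrist: the bar at about (188,435) is centred between the fingers, and the mirror fills the upper left, so the wrist camera gives a close view of the lean.

```bash
python3 - <<'E'
from lean import *
from rig import readout
s=readout.state();Rt=Ro.from_quat(s['tcp_rot']).as_matrix();p=s['ee_pos']
w=dict(np.load('pics/wrist1.npz'));C=-w['R'].T@w['t'];print('cam in tool',Rt.T@(C-p),(w['R']@Rt).round(3).tolist(),w['fx'],w['cx'],w['cy'])
S=np.array([.5045,-.2112,0.0]);Rs=Ro.from_euler('z',-8.5,degrees=True).as_matrix()
P,ok=cloud(w);Q=(P-S)@Rs
g=big(ok&(Q[...,2]>.075)&(Q[...,2]<.1)&(Q[...,0]<.02)&(abs(Q[...,1])<.04));print('grip',rect(P[g]),np.median(P[g][:,2]),rect(Q[g]))
f=big(ok&(P[...,2]<.024)&(P[...,2]>.007)&(abs(Q[...,1])<.1)&(w['color'].min(-1)>120));print('foot',rect(Q[f]),np.median(P[f],0))
for n,c in (('wrist',w),('scene',dict(np.load('pics/scene1.npz'))),('top',dict(np.load('pics/top1.npz')))):
    r=lean(c,S,Rs);q=r[4];print(n,r[:4],q.min(0).round(3),q.max(0).round(3))
    th=-.25;off=q[:,1]*np.cos(th)+(q[:,2]-.04)*np.sin(th);print(np.percentile(off,[5,25,50,75,95]).round(4))
    b=q[(q[:,2]<q[:,2].max()-.016)];print('slope fit',len(b),-np.arctan(np.polyfit(b[:,2],b[:,1],1)[0]))
E
```

```text
cam in tool [ 0.0687965  -0.00145698 -0.13910138] [[-0.001, 1.0, 0.001], [-0.96, -0.0, -0.28], [-0.28, -0.001, 0.96]] 276.5276435465488 252.58741733727382 191.34856311883976
grip [ 461.3 -201.2   69.3   17.8   -8.2] 0.0888304014950547 [-44.2   3.5  69.3  17.8   0.3]
foot [ 1.400e+00  3.100e+00  2.367e+02  1.203e+02 -2.000e-01] [ 0.52475429 -0.22265518  0.01317608]
wrist (9374, np.float64(-0.23325986179010044), np.float64(-0.25513613372885663), np.float64(-0.23900693438056678)) [0.042 0.022 0.14 ] [0.077 0.051 0.241]
[-0.0034 -0.003  -0.0027 -0.0022 -0.0013]
slope fit 7721 -0.25282948314145454
scene (526, np.float64(-0.22735033819131562), np.float64(-0.2695478589021596), np.float64(-0.24241092166565364)) [0.043 0.019 0.14 ] [0.128 0.061 0.258]
[-0.0058 -0.0046 -0.0037 -0.0026  0.0028]
slope fit 408 -0.24879065257581076
top (446, np.float64(-0.21648917704590448), np.float64(-0.2984069972957868), np.float64(-0.23982971556052116)) [0.042 0.019 0.141] [0.127 0.059 0.259]
[-0.0073 -0.0068 -0.0062 -0.004   0.0035]
slope fit 271 -0.24994461162302922
```

```bash
python3 - <<'E'
import numpy as np,cv2
from rig import readout
c=np.load('pics/scene1.npz')['color'][110:240,160:300]
cv2.imwrite('pics/crop1.png',cv2.cvtColor(cv2.resize(c,None,fx=4.5,fy=4.5,interpolation=cv2.INTER_CUBIC),cv2.COLOR_RGB2BGR))
print(readout.state()['joint_positions'])
E
```

```text
[ 0.44974093  0.2091623  -0.13024747  1.95870194  0.03268807  0.97505049
 -1.41348842]
```

View pics/crop1.png

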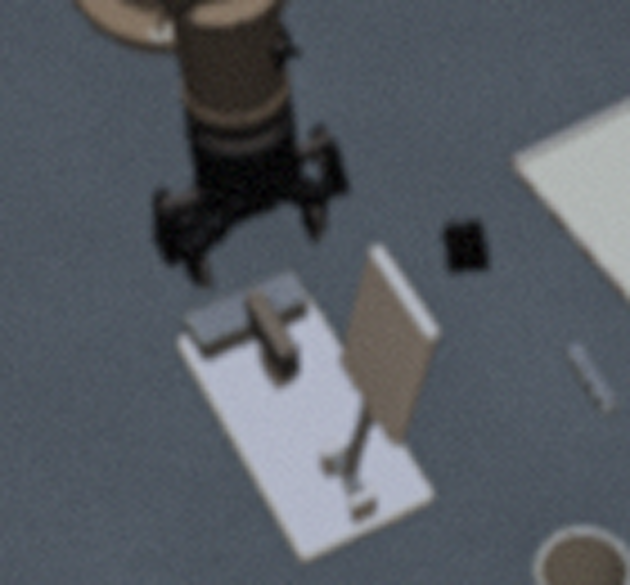

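The crop shows a clean gripper with no protruding camera body, the bar and weight at (270,320), and the mirror's brown back facing the scene camera.

drive_tool(rows=[[0.14, -0.04, 0, 0, 0, 0, 1], [0, 0, 0.7, 0, 0, 0, 1], [0, 0, 0.7, 0, 0, 0, 1], [0, 0, 0.7, 0, 0, 0, 1], [0, 0, 0.7, 0, 0, 0, 1], [0, 0, 0.7, 0, 0, 0, 1], [0, 0, 0.2, 0, 0, 0, 1], [0, 0, 0.2, 0, 0, 0, 1], [0, 0, 0.15, 0, 0, 0, 1], [0, 0, 0, 0, 0, 0, 1], [0, 0, 0, 0, 0, 0, 0.6], [0, 0, 0, 0, 0, 0, 0.4], [0, 0, 0, 0, 0, 0, 0.25], [0, 0, 0, 0, 0, 0, 0.15], [0, 0, 0, 0, 0, 0, 0.05], [0, 0, 0, 0, 0, 0, 0], [0, 0, 0, 0, 0, 0, 0], [0, 0, 0, 0, 0, 0, 0], [0, 0, 0, 0, 0, 0, 0], [0, 0, 0, 0, 0, 0, 0]])

```text
t: 4.42
ee_pos: [0.4636, -0.2042, 0.0606]
tcp_rot: [0.997, -0.073, 0.0, -0.0]
contact_force: [-0.5, 3.9, 5.2]
grip_width: 0.0171
grip_force: 61.2
```

drive_tool(rows=[[0, 0, -0.1, 0, 0, 0, 0], [0, 0, -0.2, 0, 0, -0.01, 0], [0, 0, -0.2, 0, 0, -0.01, 0], [0, 0, -0.2, 0, 0, -0.01, 0], [0, 0, -0.2, 0, 0, -0.01, 0], [0, 0, -0.2, 0, 0, -0.01, 0], [0, 0, -0.2, 0, 0, -0.01, 0], [0, 0, -0.2, 0, 0, -0.01, 0], [0, 0, -0.2, 0, 0, -0.01, 0], [0, 0, -0.2, 0, 0, -0.01, 0], [0, 0, -0.2, 0, 0, 0, 0], [0, 0, -0.2, 0, 0, 0, 0], [0, 0, -0.1, 0, 0, 0, 0], [0, 0, 0, 0, 0, 0, 0], [0, 0, 0, 0, 0, 0, 0]])

```text
t: 5.67
ee_pos: [0.4632, -0.2049, 0.1202]
tcp_rot: [0.999, -0.038, 0.0, 0.0]
contact_force: [-0.2, -0.2, -9.4]
grip_width: 0.0173
grip_force: 59.3
```

```bash
cat > track.py <<'E'
from lean import *
from rig import readout,optics
X180=np.diag([1.,-1,-1])
TS=np.array([-.0414,0,.0606])   # TCP in stand frame
def stand(s):
    R=Ro.from_quat(s['tcp_rot']).as_matrix()@X180
    return s['ee_pos']-R@TS,R
def roll_of(R): return np.arctan2(R[2,1],R[2,2])
def joint(c,S,Rs):
    q=lean(c,S,Rs)[4]
    zt=np.percentile(q[:,2],99)
    b=q[(q[:,2]<zt-.018)]
    f=np.polyfit(b[:,2],b[:,1],1);r=b[:,1]-np.polyval(f,b[:,2]);b=b[abs(r-np.median(r))<.004]
    f=np.polyfit(b[:,2],b[:,1],1)
    th=-np.arctan(f[0]);off=np.median(b[:,1]*np.cos(th)+(b[:,2]-.04)*np.sin(th))
    # angle assuming face offset -3.7 mm (scene)
    m=[np.arcsin(np.clip(-.0037/np.hypot(*(r)),-1,1))-np.arctan2(r[0],r[1]) for r in np.c_[b[:,1],b[:,2]-.04]]
    return th,np.median(m),off,len(b)
E
python3 - <<'E'
from track import *
for i in range(3):
    s=readout.state();S,R=stand(s);c=optics.read_camera('scene')
    print(s['t'],s['ee_pos'].round(4),Ro.from_matrix(R).as_euler('xyz').round(4),s['contact_force'].round(2),s['moment'].round(3),np.round(joint(c,S,R),4))
P,ok=cloud(c);Q=(P-S)@R
f=big(ok&(abs(Q[...,2]-.014)<.008)&(abs(Q[...,1])<.08)&(abs(Q[...,0])<.14));q=Q[f];print('foot in stand frame',rect(q))
A=np.c_[q[:,:2],np.ones(len(q))];k=np.linalg.lstsq(A,q[:,2],rcond=None)[0];print('plane z=',k,S)
cv2.imwrite('pics/s2.png',cv2.cvtColor(cv2.resize(c['color'][60:280,120:400],None,fx=2.5,fy=2.5),cv2.COLOR_RGB2BGR))
E
```

```text
5.6667 [ 0.4632 -0.2049  0.1202] [-0.0002 -0.0003 -0.0759] [-0.19 -0.23 -9.37] [-0.062  0.163  0.065] [-2.508e-01 -2.388e-01 -5.600e-03  4.390e+02]
5.7167 [ 0.4629 -0.2048  0.1199] [-0.      0.0004 -0.0759] [ 0.55 -0.82 -8.68] [-0.047  0.196  0.031] [-2.527e-01 -2.388e-01 -5.900e-03  4.350e+02]
5.7667 [ 0.4628 -0.2048  0.1198] [ 0.0001  0.0007 -0.0758] [-1.27 -0.38 -8.11] [-0.073  0.175  0.031] [-2.525e-01 -2.390e-01 -5.800e-03  4.330e+02]
foot in stand frame [  0.9  -0.3 242.8 120.6  -0.3]
plane z= [-0.00642697  0.00377984  0.01482627] [ 0.50407045 -0.20791972  0.05912218]
```

View pics/s2.png

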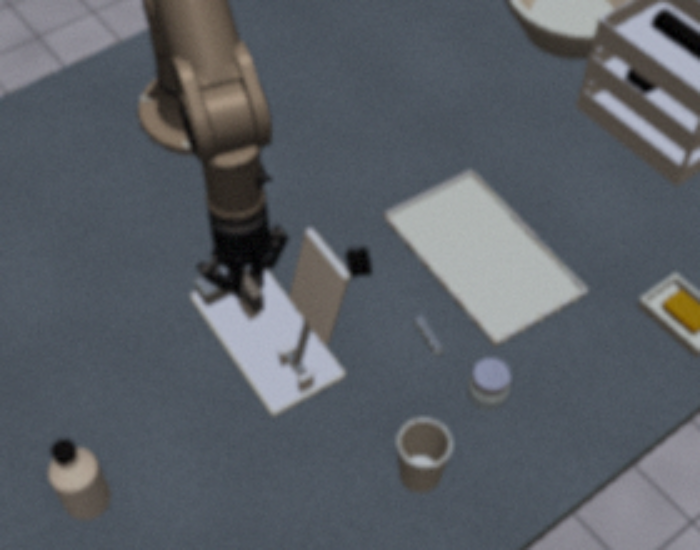

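The picture shows the stand lifted level with its shadow, the mirror back at (320,290) still on its forward stop, and clear space toward the tray. The lean can be measured to about 1 mrad.

```bash
cat > mpc.py <<'E'
import numpy as np
from scipy.optimize import least_squares
DT=1/12;U=np.pi/4
class Par: G=.32;k=.275;d=.022;I=.0054;ml=.0324;tau=.05;hz=.0206
def sim(p,x0,r0,rc0,dr,ay=None,lead=.05,sub=10,vy0=0):
    """x0=(theta,omega) absolute; r0 actual roll, rc0 commanded roll; dr roll per row; ay lateral accel along stand +y per row"""
    th,w=x0;r=r0;rc=rc0;h=DT/sub;rd=(rc-r)/p.tau;out=[]
    nl=int(round(lead/h));seq=[(0,0)]*nl
    for i,q in enumerate(dr): seq+=[(q/sub,0 if ay is None else ay[i])]*sub
    for n,(s,a) in enumerate(seq):
        rc+=s;rdn=(rc-r)/p.tau;rdd=(rdn-rd)/h;rd=rdn
        acc=(p.G*th-p.k*(th-r)-p.d*(w-rd)+p.ml*(a+p.hz*rdd))/p.I
        w+=acc*h;th+=w*h;r+=rd*h
        if th-r<-.25 : th=r-.25;w=max(w,rd)
        if th-r>.25: th=r+.25;w=min(w,rd)
        if n>=nl and (n-nl)%sub==sub-1: out.append((th,w,r))
    return np.array(out)
def plan(p,x0,r0,rc0,N=24,ay=None,ref=0.,lead=.05,wr=.15,wd=.6,lim=.06):
    def f(u):
        o=sim(p,x0,r0,rc0,u,ay,lead,5)
        return np.r_[o[:,0]-ref,.15*o[:,1],wr*o[:,2],wd*u]
    return least_squares(f,np.zeros(N),bounds=(-lim,lim)).x
E
python3 - <<'E'
from mpc import *
p=Par();u=plan(p,(-.25,0),0,0,lead=.05)
un=np.round(u/U,3);print(un)
for G in (.3,.32,.35):
    p.G=G;o=sim(p,(-.25,0),0,0,un*U);print(G);print(o[:14].round(3).tolist())
E
```

```text
[ 0.076  0.066 -0.064 -0.061 -0.028 -0.004  0.005  0.005  0.003  0.001
  0.    -0.    -0.    -0.     0.     0.     0.     0.     0.     0.
 -0.    -0.    -0.    -0.   ]
0.3
[[-0.215, 0.601, 0.035], [-0.159, 0.759, 0.086], [-0.099, 0.679, 0.078], [-0.05, 0.508, 0.036], [-0.015, 0.334, 0.004], [0.007, 0.204, -0.008], [0.02, 0.125, -0.009], [0.028, 0.082, -0.006], [0.034, 0.061, -0.003], [0.038, 0.051, -0.001], [0.042, 0.046, -0.001], [0.046, 0.044, -0.001], [0.05, 0.044, -0.001], [0.053, 0.046, -0.001]]
0.32
[[-0.215, 0.601, 0.035], [-0.162, 0.71, 0.086], [-0.107, 0.607, 0.078], [-0.064, 0.432, 0.036], [-0.035, 0.261, 0.004], [-0.019, 0.138, -0.008], [-0.011, 0.064, -0.009], [-0.008, 0.026, -0.006], [-0.007, 0.007, -0.003], [-0.007, -0.003, -0.001], [-0.007, -0.01, -0.001], [-0.008, -0.015, -0.001], [-0.01, -0.019, -0.001], [-0.012, -0.022, -0.001]]
0.35
[[-0.215, 0.601, 0.035], [-0.163, 0.658, 0.086], [-0.115, 0.512, 0.078], [-0.081, 0.318, 0.036], [-0.063, 0.139, 0.004], [-0.057, 0.009, -0.008], [-0.06, -0.076, -0.009], [-0.069, -0.132, -0.006], [-0.083, -0.175, -0.003], [-0.099, -0.218, -0.001], [-0.119, -0.266, -0.001], [-0.144, -0.321, -0.001], [-0.174, -0.387, -0.001], [-0.21, -0.467, -0.001]]
```

drive_tool(rows=[[0, 0, 0, 0.076, 0, 0, 0], [0, 0, 0, 0.066, 0, 0, 0], [0, 0, 0, -0.064, 0, 0, 0], [0, 0, 0, -0.061, 0, 0, 0], [0, 0, 0, -0.028, 0, 0, 0], [0, 0, 0, -0.004, 0, 0, 0], [0, 0, 0, 0.005, 0, 0, 0]])

```text
t: 6.4
ee_pos: [0.4631, -0.2041, 0.1198]
tcp_rot: [0.999, -0.037, -0.0, 0.004]
contact_force: [-0.6, 0.3, -8.6]
grip_width: 0.0173
grip_force: 61.2
```

```bash
cat > look.py <<'E'
from track import *
from mpc import *
def look(n=3,cam='scene'):
    L=[]
    for i in range(n):
        s=readout.state();S,R=stand(s);c=optics.read_camera(cam);j=joint(c,S,R)
        e=Ro.from_matrix(R).as_euler('xyz');L.append((s['t'],e[0],j[0],j[1],j[2],j[0]+e[0],j[1]+e[0],*S,e[2]))
    return np.array(L),s
def show(L): print('t roll slope ang off | abs_slope abs_ang | S yaw');print(L.round(4))
E
python3 - <<'E'
from look import *
L,s=look(4);show(L);np.save('L1.npy',L)
E
```

```text
t roll slope ang off | abs_slope abs_ang | S yaw
[[ 6.400e+00 -7.100e-03  6.850e-02  7.910e-02 -5.300e-03  6.150e-02
   7.210e-02  5.044e-01 -2.076e-01  5.920e-02 -7.440e-02]
 [ 6.450e+00 -7.100e-03  7.100e-02  8.040e-02 -5.100e-03  6.380e-02
   7.330e-02  5.042e-01 -2.084e-01  5.920e-02 -7.570e-02]
 [ 6.500e+00 -7.500e-03  7.570e-02  8.560e-02 -5.200e-03  6.810e-02
   7.810e-02  5.042e-01 -2.090e-01  5.930e-02 -7.670e-02]
 [ 6.550e+00 -7.700e-03  8.060e-02  9.180e-02 -5.400e-03  7.290e-02
   8.410e-02  5.042e-01 -2.092e-01  5.930e-02 -7.700e-02]]
```

```bash
python3 - <<'E'
from mpc import *
L=np.load('L1.npy');un=np.array([.076,.066,-.064,-.061,-.028,-.004,.005])*U
for tau in (.03,.05,.07,.1):
  for k in (.26,.275,.29,.30):
    best=None
    for G in np.arange(.27,.36,.005):
        p=Par();p.G=G;p.k=k;p.tau=tau
        o=sim(p,(-.25,0),0,0,np.r_[un,0,0],sub=20)
        # interpolate at t=6.40 (row7 end), 6.4833 ,6.5667
        m=np.interp([0,.05,.1,.15],[0,DT,2*DT],o[6:9,0]);e=m-L[:,5]
        if best is None or e@e<best[0]: best=(e@e,G,m.round(3))
    print(tau,k,best)
p=Par();p.G=.305
u=plan(p,(.0735,.10),-.0077,-.0079);un=np.round(u/U,3);print(un)
for G in (.29,.305,.32,.34):
    p.G=G;print(G,sim(p,(.0735,.10),-.0077,-.0079,un*U)[:12].round(3).tolist())
E
```

```text
0.03 0.26 (np.float64(0.000582420514466967), np.float64(0.27), array([0.048, 0.053, 0.057, 0.06 ]))
0.03 0.275 (np.float64(1.1861652261406835e-05), np.float64(0.28500000000000003), array([0.058, 0.064, 0.069, 0.071]))
0.03 0.29 (np.float64(1.3634098023352908e-05), np.float64(0.31000000000000005), array([0.058, 0.064, 0.069, 0.073]))
0.03 0.3 (np.float64(2.6926477441236627e-05), np.float64(0.32500000000000007), array([0.059, 0.066, 0.072, 0.076]))
0.05 0.26 (np.float64(0.0037660944689732164), np.float64(0.27), array([0.029, 0.034, 0.039, 0.041]))
0.05 0.275 (np.float64(2.827008874608797e-05), np.float64(0.27), array([0.057, 0.063, 0.068, 0.07 ]))
0.05 0.29 (np.float64(4.023543525954472e-05), np.float64(0.29000000000000004), array([0.061, 0.067, 0.073, 0.076]))
0.05 0.3 (np.float64(3.106381104598779e-05), np.float64(0.31000000000000005), array([0.056, 0.063, 0.068, 0.072]))
0.07 0.26 (np.float64(0.009523633465412082), np.float64(0.27), array([0.011, 0.016, 0.021, 0.023]))
0.07 0.275 (np.float64(0.0012019304001158852), np.float64(0.27), array([0.041, 0.047, 0.053, 0.056]))
0.07 0.29 (np
[... 1218 characters left out ...]
], [0.004, -0.017, 0.004], [0.004, -0.007, 0.002], [0.003, -0.003, 0.0], [0.003, -0.001, 0.0], [0.003, 0.001, -0.0], [0.003, 0.002, -0.0]]
0.32 [[0.076, -0.151, -0.043], [0.06, -0.22, -0.054], [0.042, -0.183, -0.032], [0.03, -0.111, -0.009], [0.024, -0.046, 0.003], [0.022, -0.003, 0.005], [0.023, 0.018, 0.004], [0.025, 0.031, 0.002], [0.028, 0.038, 0.0], [0.031, 0.045, 0.0], [0.035, 0.051, -0.0], [0.04, 0.059, -0.0]]
0.34 [[0.078, -0.12, -0.043], [0.065, -0.177, -0.054], [0.052, -0.132, -0.032], [0.044, -0.056, -0.009], [0.043, 0.014, 0.003], [0.046, 0.064, 0.005], [0.053, 0.095, 0.004], [0.062, 0.12, 0.002], [0.073, 0.143, 0.0], [0.086, 0.17, 0.0], [0.102, 0.201, -0.0], [0.12, 0.237, -0.0]]
```

drive_tool(rows=[[0, 0, 0, -0.076, 0, 0, 0], [0, 0, 0, 0.022, 0, 0, 0], [0, 0, 0, 0.042, 0, 0, 0], [0, 0, 0, 0.024, 0, 0, 0], [0, 0, 0, 0.007, 0, 0, 0], [0, 0, 0, -0.002, 0, 0, 0], [0, 0, 0, -0.004, 0, 0, 0], [0, 0, 0, -0.002, 0, 0, 0]])

```text
t: 7.27
ee_pos: [0.4631, -0.2047, 0.12]
tcp_rot: [0.999, -0.038, -0.0, -0.0]
contact_force: [0.9, 0.4, -8.9]
grip_width: 0.017
grip_force: 61.6
```

```bash
python3 - <<'E'
from look import *
L,s=look(4);show(L);np.save('L2.npy',L);L1=np.load('L1.npy')
a=np.array([.076,.066,-.064,-.061,-.028,-.004,.005])*U;b=np.array([-.076,.022,.042,.024,.007,-.002,-.004,-.002])*U
from itertools import product
res=[]
for tau,k,G,d in product((.02,.04,.06,.08),(.26,.275,.29,.30),np.arange(.27,.36,.01),(.018,.022,.026)):
    p=Par();p.tau=tau;p.k=k;p.G=G;p.d=d
    o=sim(p,(-.25,0),0,0,np.r_[a,0,0],sub=10);e=np.interp([0,.05,.1,.15],[0,DT,2*DT],o[6:9,0])-L1[:,5]
    o=sim(p,(.0735,.10),-.0077,-.0079,np.r_[b,0,0],sub=10);e2=np.interp([0,.05,.1,.15],[0,DT,2*DT],o[7:10,0])-L[:,5]
    res.append((e@e+e2@e2,e2@e2,tau,k,G,d))
res.sort();print(np.round(res[:10],5))
E
```

```text
t roll slope ang off | abs_slope abs_ang | S yaw
[[ 7.2667e+00  9.0000e-04  9.9200e-02  1.0870e-01 -5.2000e-03  1.0010e-01
   1.0960e-01  5.0440e-01 -2.0780e-01  5.9400e-02 -7.5700e-02]
 [ 7.3167e+00  9.0000e-04  1.0770e-01  1.1950e-01 -5.5000e-03  1.0860e-01
   1.2040e-01  5.0450e-01 -2.0750e-01  5.9400e-02 -7.5300e-02]
 [ 7.3667e+00  9.0000e-04  1.2090e-01  1.2990e-01 -5.1000e-03  1.2180e-01
   1.3080e-01  5.0450e-01 -2.0750e-01  5.9400e-02 -7.5000e-02]
 [ 7.4167e+00  9.0000e-04  1.3170e-01  1.4110e-01 -5.2000e-03  1.3250e-01
   1.4190e-01  5.0450e-01 -2.0750e-01  5.9500e-02 -7.5100e-02]]
[[0.008   0.00218 0.02    0.275   0.35    0.018  ]
 [0.01045 0.0021  0.02    0.26    0.33    0.018  ]
 [0.01331 0.012   0.02    0.275   0.34    0.018  ]
 [0.01399 0.01138 0.02    0.26    0.32    0.018  ]
 [0.01969 0.00079 0.02    0.26    0.34    0.018  ]
 [0.02165 0.00911 0.04    0.275   0.34    0.018  ]
 [0.02394 0.00904 0.04    0.26    0.32    0.018  ]
 [0.02524 0.02494 0.02    0.26    0.31    0.018  ]
 [0.02637 0.00082 0.04    0.275   0.35    0.018  ]
 [0.02654 0.02643 0.02    0.275   0.33    0.018  ]]
```

```bash
cat > ident.py <<'E'
from mpc import *
# segments: (pre-look L, command units rows, post-look L, rc0 units, ay)
def par(v):
    p=Par();p.tau,p.k,p.G,p.d,p.hz=v;return p
PR=np.array([.03,.275,.335,.022,.0206]);SG=np.array([.02,.012,.015,.003,.01])
def tail(p,x,r,rc,n,ts):   # free hold prediction at times ts after state
    o=sim(p,x,r,rc,np.zeros(n),lead=0,sub=10);return np.interp(ts,np.arange(n+1)*DT,np.r_[x[0],o[:,0]])
def seg(p,x0,r0,rc0,u,L,ay=None):
    o=sim(p,x0,r0,rc0,np.r_[u*U,0,0],None if ay is None else np.r_[ay,0,0],lead=.05,sub=10);n=len(u)
    return np.interp(L[:,0]-L[0,0],[0,DT,2*DT],o[n-1:n+2,0])-L[:,5]
def now(L,p):  # state at last picture from a fit with the model
    r=L[-1,1];ts=L[:,0]-L[0,0]
    f=least_squares(lambda x:tail(p,x,r,r,4,ts)-L[:,5],[L[0,5],(L[-1,5]-L[0,5])/ts[-1]]).x
    o=sim(p,f,r,r,np.zeros(1),lead=ts[-1]-DT,sub=10)[-1];return o[:2]
E
cat > id2.py <<'E'
from ident import *
a=np.array([.076,.066,-.064,-.061,-.028,-.004,.005]);b=np.array([-.076,.022,.042,.024,.007,-.002,-.004,-.002])
SEG=[(None,a,'L1.npy'),('L1.npy',b,'L2.npy')]
E
python3 - <<'E'
from id2 import *
def res(v):
    p=par(v);e=[(v-PR)/SG]
    for A,u,B in SEG:
        B=np.load(B)
        if A is None: x0,r0=(-.25,0),0.
        else: A=np.load(A);x0,r0=now(A,p),A[-1,1]
        e.append(seg(p,x0,r0,r0,u,B)/.004)
    return np.concatenate(e)
f=least_squares(res,PR,bounds=([.005,.2,.28,.01,0],[.1,.35,.4,.03,.06]),diff_step=.01);print(f.x.round(4),res(f.x).round(2))
np.save('par.npy',f.x);p=par(f.x);L=np.load('L2.npy');x=now(L,p);print('now',x)
un=np.round(plan(p,x,L[-1,1],.0008,lim=.1)/U,3);print(un.tolist())
for dG in (-.015,0,.015):
    p.G=f.x[2]+dG;print(sim(p,x,.0009,.0008,un*U)[:12].round(3).tolist())
E
```

```text
[0.0145 0.2662 0.3453 0.0179 0.    ] [-0.78 -0.74  0.69 -1.38 -2.06 -2.39 -0.73  0.46  1.53 -1.64 -0.45 -0.15
  1.29]
now [0.13290161 0.2900996 ]
[-0.04, -0.029, -0.029, -0.002, 0.013, 0.013, 0.021, 0.02, 0.015, 0.015, 0.01, 0.007, 0.003, -0.0, -0.003, -0.004, -0.005, -0.005, -0.004, -0.003, -0.001, 0.0, 0.002, 0.002]
[[0.173, 0.256, -0.028], [0.189, 0.141, -0.052], [0.174, -0.33, -0.074], [0.143, -0.396, -0.078], [0.109, -0.428, -0.068], [0.072, -0.444, -0.058], [0.036, -0.425, -0.042], [0.002, -0.384, -0.026], [-0.028, -0.34, -0.014], [-0.054, -0.289, -0.002], [-0.076, -0.246, 0.006], [-0.095, -0.213, 0.011]]
[[0.176, 0.305, -0.028], [0.198, 0.221, -0.052], [0.175, -0.302, -0.074], [0.148, -0.34, -0.078], [0.119, -0.351, -0.068], [0.09, -0.353, -0.058], [0.061, -0.322, -0.042], [0.037, -0.269, -0.026], [0.017, -0.214, -0.014], [0.002, -0.148, -0.002], [-0.007, -0.086, 0.006], [-0.012, -0.028, 0.011]]
[[0.18, 0.354, -0.028], [0.198, -0.273, -0.052], [0.175, -0.281, -0.074], [0.152, -0.288, -0.078], [0.128, -0.277, -0.068], [0.106, -0.259, -0.058], [0.086, -0.209, -0.042], [0.072, -0.136, -0.026], [0.065, -0.054, -0.014], [0.064, 0.044, -0.002], [0.073, 0.15, 0.006], [0.09, 0.264, 0.011]]
```

```bash
sed -i 's/out=sim/out=sim/; s/,ay,lead,5)/,ay,lead,12)/; s/lead=.05,sub=10,vy0/lead=.05,sub=12,vy0/' mpc.py; sed -i 's/sub=10/sub=12/' ident.py
cat > fitplan.py <<'E'
from id2 import *
import sys
def res(v):
    p=par(v);e=[(v-PR)/SG]
    for A,u,B,*y in SEG:
        B=np.load(B)
        if A is None: x0,r0=(-.25,0),0.
        else: A=np.load(A);x0,r0=now(A,p),A[-1,1]
        e.append(seg(p,x0,r0,r0,u,B,*y)/.006)
    return np.concatenate(e)
def fit():
    f=least_squares(res,PR,bounds=([.015,.22,.28,.012,0],[.1,.33,.4,.03,.06]),diff_step=.01)
    print('par',f.x.round(4),(res(f.x)[5:]*.006).round(3));np.save('par.npy',f.x);return f.x
def go(Lf,N=20,ay=None,v=None,**k):
    v=fit() if v is None else v
    p=par(v);L=np.load(Lf);x=now(L,p);r=L[-1,1];print('now',x.round(4),r.round(4))
    un=np.round(plan(p,x,r,r,N=N,ay=ay,lim=.1,**k)/U,3);print(un.tolist())
    for dG in (-.012,0,.012):
        p.G=v[2]+dG;print(sim(p,x,r,r,un*U,ay)[:12].round(3).tolist())
E
python3 -c "
from fitplan import *
go('L2.npy')"
```

```text
par [0.0157 0.2677 0.3465 0.0172 0.0053] [-0.01  -0.003  0.002  0.006 -0.007 -0.002 -0.001  0.005]
now [0.1337 0.2948] 0.0009
[-0.036, -0.029, -0.022, -0.015, 0.009, 0.011, 0.018, 0.016, 0.02, 0.018, 0.015, 0.011, 0.006, 0.002, -0.001, -0.004, -0.006, -0.007, -0.006, -0.003]
[[0.175, 0.284, -0.024], [0.195, 0.19, -0.048], [0.183, -0.248, -0.066], [0.159, -0.328, -0.078], [0.129, -0.377, -0.073], [0.096, -0.412, -0.064], [0.062, -0.415, -0.051], [0.028, -0.404, -0.038], [-0.004, -0.366, -0.023], [-0.033, -0.314, -0.008], [-0.056, -0.257, 0.004], [-0.075, -0.203, 0.013]]
[[0.178, 0.323, -0.024], [0.202, 0.255, -0.048], [0.183, -0.239, -0.066], [0.161, -0.293, -0.078], [0.135, -0.322, -0.073], [0.107, -0.343, -0.064], [0.079, -0.334, -0.051], [0.052, -0.312, -0.038], [0.028, -0.264, -0.023], [0.009, -0.2, -0.008], [-0.005, -0.127, 0.004], [-0.012, -0.053, 0.013]]
[[0.18, 0.362, -0.024], [0.202, -0.273, -0.048], [0.182, -0.226, -0.066], [0.163, -0.254, -0.078], [0.141, -0.263, -0.073], [0.119, -0.267, -0.064], [0.098, -0.241, -0.051], [0.079, -0.202, -0.038], [0.066, -0.133, -0.023], [0.058, -0.044, -0.008], [0.059, 0.062, 0.004], [0.07, 0.18, 0.013]]
```

```bash
python3 - <<'E'
s=open('mpc.py').read()
s=s.replace("lead=.05,sub=12,vy0=0):","lead=.05,sub=12,stop=.25):").replace("th-r<-.25 : th=r-.25","th-r<-stop: th=r-stop").replace("th-r>.25: th=r+.25","th-r>stop: th=r+stop").replace("o=sim(p,x0,r0,rc0,u,ay,lead,12)","o=sim(p,x0,r0,rc0,u,ay,lead,12,9.)")
open('mpc.py','w').write(s)
E
python3 -c "
from fitplan import *
go('L2.npy',v=np.load('par.npy'))
go('L2.npy',v=np.load('par.npy'),wd=.25)"
```

```text
now [0.1337 0.2948] 0.0009
[-0.127, -0.093, 0.094, 0.086, 0.041, 0.01, -0.002, -0.004, -0.003, -0.001, -0.0, -0.0, 0.0, 0.0, -0.0, -0.0, -0.0, -0.0, -0.0, -0.0]
[[0.162, -1.196, -0.088], [0.052, -1.479, -0.164], [-0.071, -1.441, -0.106], [-0.185, -1.293, -0.038], [-0.252, 0.387, -0.002], [-0.233, 0.112, 0.009], [-0.233, -0.099, 0.008], [-0.245, -0.038, 0.005], [-0.247, -0.028, 0.003], [-0.248, -0.009, 0.002], [-0.248, -0.0, 0.002], [-0.248, -0.0, 0.002]]
[[0.162, -1.196, -0.088], [0.053, -1.461, -0.164], [-0.068, -1.427, -0.106], [-0.182, -1.299, -0.038], [-0.252, 0.387, -0.002], [-0.235, 0.072, 0.009], [-0.24, -0.172, 0.008], [-0.245, -0.038, 0.005], [-0.247, -0.028, 0.003], [-0.248, -0.009, 0.002], [-0.248, -0.0, 0.002], [-0.248, -0.0, 0.002]]
[[0.162, -1.196, -0.088], [0.054, -1.442, -0.164], [-0.066, -1.411, -0.106], [-0.179, -1.304, -0.038], [-0.252, 0.387, -0.002], [-0.237, 0.031, 0.009], [-0.242, -0.019, 0.008], [-0.245, -0.038, 0.005], [-0.247, -0.028, 0.003], [-0.248, -0.009, 0.002], [-0.248, -0.0, 0.002], [-0.248, -0.0, 0.002]]
now [0.1337 0.2948] 0.0009
[-0.127, -0.125, 0.
[... 303 characters left out ...]
-0.019, 0.002], [-0.249, -0.009, 0.001], [-0.249, -0.0, 0.001], [-0.249, -0.0, 0.001], [-0.249, -0.0, 0.001]]
[[0.162, -1.196, -0.088], [0.048, -1.571, -0.187], [-0.08, -1.498, -0.108], [-0.195, -1.236, -0.009], [-0.239, 0.142, 0.011], [-0.239, -0.125, 0.008], [-0.246, -0.047, 0.004], [-0.248, -0.019, 0.002], [-0.249, -0.009, 0.001], [-0.249, -0.0, 0.001], [-0.249, -0.0, 0.001], [-0.249, -0.0, 0.001]]
[[0.162, -1.196, -0.088], [0.049, -1.552, -0.187], [-0.078, -1.484, -0.108], [-0.192, -1.244, -0.009], [-0.239, 0.142, 0.011], [-0.241, -0.165, 0.008], [-0.246, -0.047, 0.004], [-0.248, -0.019, 0.002], [-0.249, -0.009, 0.001], [-0.249, -0.0, 0.001], [-0.249, -0.0, 0.001], [-0.249, -0.0, 0.001]]
```

```bash
python3 - <<'E'
from fitplan import *
v=np.load('par.npy');rng=np.random.default_rng(0)
for wd in (.6,2.,4.):
    p=par(v)
    def f(u):
        o=sim(p,(.2505,0),.0008,.0008,u,None,0,12);w=np.r_[np.full(4,.3),np.ones(12)]
        return np.r_[w*o[:,0],.3*o[:,1],.15*o[:,2],wd*u]
    u=least_squares(f,-np.array([.06,.05,-.05,-.045,-.02,-.003]+[0]*10),bounds=(-.1,.1)).x;un=np.round(u/U,3)
    print(wd,un.tolist());print(sim(p,(.2505,0),.0008,.0008,un*U,None,0).round(3)[:12].tolist())
    E=[]
    for i in range(30):
        q=par(np.clip(v+rng.normal(size=5)*[.008,.004,.006,.002,.006],.01 if 0 else 0.001,1));q.tau=max(q.tau,.012)
        o=sim(q,(.2505,0),.0008,.0008,un*U,None,0);E.append(o[[6,8,10],0])
    print('spread',np.std(E,0))
E
```

```text
0.6 [-0.056, -0.011, -0.013, 0.005, 0.019, 0.02, 0.011, 0.006, 0.004, 0.003, 0.002, 0.002, 0.001, 0.001, 0.001, 0.001]
[[0.211, -0.527, -0.039], [0.175, -0.386, -0.051], [0.145, -0.355, -0.061], [0.116, -0.34, -0.059], [0.089, -0.297, -0.045], [0.067, -0.235, -0.029], [0.05, -0.181, -0.02], [0.037, -0.141, -0.015], [0.027, -0.112, -0.011], [0.018, -0.092, -0.009], [0.011, -0.079, -0.007], [0.005, -0.071, -0.006]]
spread [0.02350123 0.0408208  0.06602912]
2.0 [-0.055, -0.014, -0.005, 0.005, 0.012, 0.015, 0.012, 0.009, 0.006, 0.004, 0.003, 0.002, 0.001, 0.001, 0.001, 0.0]
[[0.212, -0.518, -0.038], [0.176, -0.385, -0.052], [0.147, -0.331, -0.057], [0.121, -0.301, -0.054], [0.097, -0.268, -0.045], [0.077, -0.222, -0.033], [0.06, -0.174, -0.024], [0.048, -0.129, -0.016], [0.039, -0.09, -0.011], [0.033, -0.057, -0.008], [0.03, -0.029, -0.006], [0.028, -0.005, -0.004]]
spread [0.02678763 0.04695127 0.0771661 ]
4.0 [-0.053, -0.014, -0.005, 0.003, 0.008, 0.011, 0.011, 0.01, 0.008, 0.006, 0.004, 0.003, 0.002, 0.001, 0.001, 0.0]
[[0.214, -0.499, -0.036], [0.179, -0.363, -0.051], [0.152, -0.304, -0.055], [0.128, -0.275, -0.054], [0.106, -0.252, -0.048], [0.087, -0.224, -0.039], [0.069, -0.192, -0.031], [0.055, -0.156, -0.023], [0.044, -0.12, -0.016], [0.035, -0.087, -0.011], [0.029, -0.059, -0.008], [0.025, -0.035, -0.006]]
spread [0.03054719 0.05377379 0.08881861]
```

drive_tool(rows=[[0, 0, 0, 0, 0, 0, 0], [0, 0, 0, 0, 0, 0, 0], [0, 0, 0, 0, 0, 0, 0], [0, 0, 0, 0, 0, 0, 0], [0, 0, 0, 0, 0, 0, 0], [0, 0, 0, 0, 0, 0, 0], [0, 0, 0, 0, 0, 0, 0], [0, 0, 0, 0, 0, 0, 0], [0, 0, 0, 0, 0, 0, 0], [0, 0, 0, 0, 0, 0, 0], [0, 0, 0, -0.056, 0, 0, 0], [0, 0, 0, -0.011, 0, 0, 0], [0, 0, 0, -0.013, 0, 0, 0], [0, 0, 0, 0.005, 0, 0, 0], [0, 0, 0, 0.019, 0, 0, 0], [0, 0, 0, 0.02, 0, 0, 0], [0, 0, 0, 0.011, 0, 0, 0]])

```text
t: 8.88
ee_pos: [0.4631, -0.2059, 0.1201]
tcp_rot: [0.999, -0.039, -0.0, 0.009]
contact_force: [-0.1, 0.0, -9.3]
grip_width: 0.0172
grip_force: 61.6
```

```bash
cat >> id2.py <<'E'
c=np.array([-.056,-.011,-.013,.005,.019,.02,.011]);SEG.append((1,c,'L3.npy'))
E
sed -i "s/if A is None: x0,r0=(-.25,0),0./if A is None: x0,r0=(-.25,0),0.\n        elif A==1: x0,r0=(.2505,0),.0008/" fitplan.py
python3 - <<'E'
from look import *
L,s=look(3);show(L);np.save('L3.npy',L)
from fitplan import *
go('L3.npy')
E
```

```text
t roll slope ang off | abs_slope abs_ang | S yaw
[[ 8.8833e+00 -1.8000e-02 -7.9900e-02 -6.7500e-02 -5.6000e-03 -9.7900e-02
  -8.5500e-02  5.0430e-01 -2.1020e-01  5.9600e-02 -7.7200e-02]
 [ 8.9333e+00 -1.8300e-02 -1.0490e-01 -9.2300e-02 -5.6000e-03 -1.2310e-01
  -1.1050e-01  5.0410e-01 -2.1070e-01  5.9500e-02 -7.8200e-02]
 [ 8.9833e+00 -1.8900e-02 -1.2780e-01 -1.1490e-01 -5.6000e-03 -1.4670e-01
  -1.3380e-01  5.0410e-01 -2.1060e-01  5.9500e-02 -7.8100e-02]]
par [0.015  0.2248 0.28   0.0148 0.    ] [ 0.026  0.038  0.048  0.058 -0.038 -0.039 -0.045 -0.048  0.1    0.109
  0.116]
now [-0.1452 -0.516 ] -0.0189
[0.127, 0.127, 0.016, -0.124, -0.094, -0.041, -0.008, 0.005, 0.007, 0.005, 0.002, 0.001, 0.0, 0.0, 0.0, 0.0, 0.0, 0.0, 0.0, 0.0]
[[-0.179, 1.207, 0.071], [-0.067, 1.5, 0.171], [0.072, 1.815, 0.192], [0.225, 1.793, 0.105], [0.279, -0.886, 0.029], [0.219, -0.61, -0.007], [0.177, -0.425, -0.016], [0.148, -0.279, -0.013], [0.131, -0.158, -0.008], [0.122, -0.057, -0.004], [0.121, 0.024, -0.002], [0.126, 0.091, -0.001]]
[[-0.179, 1.201, 0.071], [-0.069, 1.474, 0.171], [0.068, 1.791, 0.192], [0.22, 1.795, 0.105], [0.279, -0.886, 0.029], [0.221, -0.568, -0.007], [0.184, -0.356, -0.016], [0.162, -0.189, -0.013], [0.153, -0.05, -0.008], [0.154, 0.07, -0.004], [0.164, 0.173, -0.002], [0.183, 0.268, -0.001]]
[[-0.179, 1.198, 0.071], [-0.07, 1.449, 0.171], [0.064, 1.768, 0.192], [0.215, 1.796, 0.105], [0.279, -0.886, 0.029], [0.223, -0.526, -0.007], [0.191, -0.285, -0.016], [0.176, -0.095, -0.013], [0.175, 0.068, -0.008], [0.188, 0.215, -0.004], [0.212, 0.352, -0.002], [0.247, 0.491, -0.001]]
```

drive_tool(rows=[[0, 0, 0, 0.004, 0, 0, 0], [0, 0, 0, 0.004, 0, 0, 0], [0, 0, 0, 0.004, 0, 0, 0], [0, 0, 0, 0.004, 0, 0, 0], [0, 0, 0, 0.004, 0, 0, 0], [0, 0, 0, 0.004, 0, 0, 0], [0, 0, 0, 0, 0, 0, 0], [0, 0, 0, 0, 0, 0, 0], [0, 0, 0, 0, 0, 0, 0], [0, 0, 0, 0, 0, 0, 0], [0, 0, 0, 0.01, 0, 0, 0], [0, 0, 0, 0.018, 0, 0, 0], [0, 0, 0, 0.018, 0, 0, 0], [0, 0, 0, 0.018, 0, 0, 0], [0, 0, 0, 0.018, 0, 0, 0], [0, 0, 0, 0.01, 0, 0, 0]])

```text
t: 10.37
ee_pos: [0.4631, -0.2056, 0.12]
tcp_rot: [0.999, -0.038, 0.001, -0.036]
contact_force: [0.1, 0.2, -8.0]
grip_width: 0.0172
grip_force: 61.6
```

```bash
cat > id2.py <<'E'
from ident import *
SEG=[('L1.npy',np.array([-.076,.022,.042,.024,.007,-.002,-.004,-.002]),'L2.npy')]
E
python3 - <<'E'
from look import *
L,s=look(4);show(L);np.save('L4.npy',L)
from fitplan import *
go('L4.npy')
go('L4.npy',v=np.load('par.npy'),wd=2)
E
```

```text
t roll slope ang off | abs_slope abs_ang | S yaw
[[ 1.03667e+01  7.30000e-02 -2.35900e-01 -2.25000e-01 -5.40000e-03
  -1.62900e-01 -1.52100e-01  5.04700e-01 -2.04400e-01  5.96000e-02
  -7.70000e-02]
 [ 1.04167e+01  7.28000e-02 -2.24000e-01 -2.12900e-01 -5.40000e-03
  -1.51200e-01 -1.40100e-01  5.04600e-01 -2.04700e-01  5.96000e-02
  -7.74000e-02]
 [ 1.04667e+01  7.23000e-02 -2.07100e-01 -1.94500e-01 -5.60000e-03
  -1.34800e-01 -1.22200e-01  5.04600e-01 -2.04500e-01  5.95000e-02
  -7.73000e-02]
 [ 1.05167e+01  7.22000e-02 -1.89000e-01 -1.74600e-01 -5.90000e-03
  -1.16800e-01 -1.02300e-01  5.04700e-01 -2.04100e-01  5.95000e-02
  -7.67000e-02]]
par [0.0335 0.2649 0.3444 0.0224 0.0205] [-0.005 -0.001 -0.001  0.004]
now [-0.1174  0.3276] 0.0722
[-0.011, -0.041, -0.029, -0.012, -0.002, 0.001, 0.002, 0.001, 0.0, 0.0, -0.0, -0.0, -0.0, -0.0, 0.0, 0.0, 0.0, 0.0, 0.0, -0.0]
[[-0.069, 0.393, 0.066], [-0.04, 0.306, 0.041], [-0.018, 0.21, 0.016], [-0.004, 0.136, 0.002], [0.005, 0.092, -0.002], [0.012, 0.069, -0.002], [0.017, 0.063, -0.001], [0.023, 0.065, 0.0], [0.028, 0.071, 0.001], [0.035, 0.08
[... 958 characters left out ...]
, [0.024, 0.053, -0.003], [0.029, 0.054, -0.003], [0.033, 0.06, -0.002], [0.039, 0.072, -0.001], [0.046, 0.089, -0.0]]
[[-0.073, 0.319, 0.058], [-0.049, 0.263, 0.039], [-0.029, 0.197, 0.022], [-0.016, 0.137, 0.01], [-0.007, 0.086, 0.003], [-0.001, 0.048, -0.001], [0.002, 0.024, -0.003], [0.003, 0.009, -0.003], [0.003, 0.002, -0.003], [0.003, 0.0, -0.002], [0.004, 0.001, -0.001], [0.004, 0.005, -0.0]]
[[-0.075, 0.296, 0.058], [-0.053, 0.234, 0.039], [-0.036, 0.164, 0.022], [-0.025, 0.1, 0.01], [-0.019, 0.045, 0.003], [-0.018, 0.001, -0.001], [-0.019, -0.031, -0.003], [-0.023, -0.058, -0.003], [-0.028, -0.079, -0.003], [-0.036, -0.099, -0.002], [-0.045, -0.121, -0.001], [-0.056, -0.146, -0.0]]
```

drive_tool(rows=[[0, 0, 0, -0.025, 0, 0, 0], [0, 0, 0, -0.025, 0, 0, 0], [0, 0, 0, -0.02, 0, 0, 0], [0, 0, 0, -0.013, 0, 0, 0], [0, 0, 0, -0.008, 0, 0, 0], [0, 0, 0, -0.004, 0, 0, 0], [0, 0, 0, -0.001, 0, 0, 0]])

```text
t: 11.15
ee_pos: [0.4632, -0.2047, 0.1201]
tcp_rot: [0.999, -0.038, -0.0, 0.002]
contact_force: [-0.4, 0.4, -8.7]
grip_width: 0.0171
grip_force: 61.7
```

```bash
cat >> id2.py <<'E'
SEG.append(('L4.npy',np.array([-.025,-.025,-.02,-.013,-.008,-.004,-.001]),'L5.npy'))
E
python3 - <<'E'
from look import *
L,s=look(3);show(L[:,:7]);np.save('L5.npy',L)
from fitplan import *
go('L5.npy',wd=1)
E
```

```text
t roll slope ang off | abs_slope abs_ang | S yaw
[[ 1.115e+01 -3.200e-03  2.160e-02  3.350e-02 -5.500e-03  1.840e-02
   3.030e-02]
 [ 1.120e+01 -3.200e-03  2.480e-02  3.460e-02 -5.200e-03  2.160e-02
   3.140e-02]
 [ 1.125e+01 -3.200e-03  2.390e-02  3.610e-02 -5.600e-03  2.070e-02
   3.290e-02]]
par [0.0368 0.2657 0.3447 0.0217 0.0201] [-0.005 -0.001 -0.001  0.004 -0.001 -0.002  0.002]
now [0.0213 0.0257] -0.0032
[-0.021, 0.002, 0.009, 0.008, 0.005, 0.002, 0.0, -0.0, -0.0, -0.0, -0.0, -0.0, -0.0, 0.0, 0.0, 0.0, 0.0, 0.0, 0.0, -0.0]
[[0.022, -0.045, -0.014], [0.017, -0.07, -0.018], [0.011, -0.07, -0.013], [0.006, -0.057, -0.007], [0.002, -0.04, -0.002], [-0.001, -0.026, 0.0], [-0.003, -0.019, 0.001], [-0.004, -0.014, 0.001], [-0.005, -0.011, 0.001], [-0.006, -0.01, 0.001], [-0.007, -0.01, 0.001], [-0.008, -0.011, 0.001]]
[[0.022, -0.039, -0.014], [0.018, -0.062, -0.018], [0.013, -0.061, -0.013], [0.008, -0.047, -0.007], [0.005, -0.029, -0.002], [0.003, -0.015, 0.0], [0.002, -0.006, 0.001], [0.002, 0.001, 0.001], [0.003, 0.006, 0.001], [0.003, 0.01, 0.001], [0.004, 0.013, 0.001], [0.005, 0.017, 0.001]]
[[0.023, -0.034, -0.014], [0.019, -0.054, -0.018], [0.014, -0.051, -0.013], [0.011, -0.036, -0.007], [0.009, -0.017, -0.002], [0.008, 0.0, 0.0], [0.008, 0.012, 0.001], [0.01, 0.022, 0.001], [0.012, 0.031, 0.001], [0.015, 0.041, 0.001], [0.019, 0.053, 0.001], [0.024, 0.066, 0.001]]
```

drive_tool(rows=[[0, 0, 0, -0.021, 0, 0, 0], [0, 0, 0, 0.002, 0, 0, 0], [0, 0, 0, 0.009, 0, 0, 0], [0, 0, 0, 0.008, 0, 0, 0], [0, 0, 0, 0.005, 0, 0, 0], [0, 0, 0, 0.002, 0, 0, 0], [0, 0, 0, 0, 0, 0, 0], [0, 0, 0, 0, 0, 0, 0], [0, 0, 0, 0, 0, 0, 0]])

```text
t: 12.05
ee_pos: [0.4631, -0.2049, 0.12]
tcp_rot: [0.999, -0.038, 0.0, -0.0]
contact_force: [-0.1, 0.1, -9.4]
grip_width: 0.017
grip_force: 61.6
```

```bash
cat >> id2.py <<'E'
SEG.append(('L5.npy',np.array([-.021,.002,.009,.008,.005,.002,0,0,0]),'L6.npy'))
E
sed -i "s/    return np.array(L),s/    L=np.array(L);L[:,5]=L[:,6]-(L[:,6]-L[:,5]).mean();return L,s/" look.py
python3 - <<'E'
from look import *
L,s=look(3);show(L[:,:7]);np.save('L6.npy',L);print(s['ee_pos'],s['joint_positions'].round(2))
from fitplan import *
go('L6.npy',wd=1)
E
```

```text
t roll slope ang off | abs_slope abs_ang | S yaw
[[ 1.205e+01  7.000e-04  1.200e-03  1.010e-02 -5.000e-03  7.000e-04
   1.080e-02]
 [ 1.210e+01  7.000e-04 -6.000e-04  9.800e-03 -5.300e-03  4.000e-04
   1.050e-02]
 [ 1.215e+01  7.000e-04 -1.900e-03  9.200e-03 -5.400e-03 -2.000e-04
   9.900e-03]]
[ 0.46317605 -0.20486589  0.12006839] [ 0.45  0.27 -0.14  1.99  0.05  0.89 -1.36]
par [0.0308 0.2667 0.3463 0.0212 0.0205] [-0.005 -0.001 -0.001  0.004 -0.001 -0.001  0.002  0.001  0.001  0.002]
now [-0.0001 -0.0062] 0.0007
[0.0, -0.0, -0.0, -0.0, -0.0, -0.0, -0.0, 0.0, 0.0, 0.0, 0.0, 0.0, -0.0, -0.0, -0.0, -0.0, -0.0, -0.0, 0.0, 0.0]
[[-0.001, -0.001, 0.001], [-0.0, 0.002, 0.001], [-0.0, 0.003, 0.001], [0.0, 0.005, 0.001], [0.001, 0.006, 0.001], [0.001, 0.008, 0.001], [0.002, 0.009, 0.001], [0.003, 0.011, 0.001], [0.004, 0.013, 0.001], [0.005, 0.016, 0.001], [0.006, 0.019, 0.001], [0.008, 0.022, 0.001]]
[[-0.001, -0.001, 0.001], [-0.001, 0.001, 0.001], [-0.0, 0.003, 0.001], [0.0, 0.004, 0.001], [0.0, 0.006, 0.001], [0.001, 0.007, 0.001], [0.002, 0.009, 0.001], [0.003, 0.011, 0.001], [0.004, 0.014, 0.001], [0.005, 0.017, 0.001], [0.007, 0.021, 0.001], [0.008, 0.025, 0.001]]
[[-0.001, -0.001, 0.001], [-0.001, 0.001, 0.001], [-0.0, 0.003, 0.001], [-0.0, 0.004, 0.001], [0.0, 0.006, 0.001], [0.001, 0.007, 0.001], [0.002, 0.009, 0.001], [0.002, 0.012, 0.001], [0.004, 0.014, 0.001], [0.005, 0.018, 0.001], [0.007, 0.022, 0.001], [0.009, 0.028, 0.001]]
```

drive_tool(rows=[[0, 0, 0, -0.002, 0, 0, 0], [0, 0, 0, 0, 0, 0, 0], [0, 0, 0, 0, 0, 0, 0], [0, 0, 0, 0, 0, 0, 0], [0, 0, 0, 0, 0, 0, 0], [0, 0, 0, 0, 0, 0, 0], [0, 0, 0, 0, 0, 0, 0], [0, 0, 0, 0, 0, 0, 0]])

```text
t: 12.87
ee_pos: [0.4631, -0.2049, 0.12]
tcp_rot: [0.999, -0.038, -0.0, 0.0]
contact_force: [-0.8, -0.4, -9.4]
grip_width: 0.0168
grip_force: 61.6
```

```bash
cat >> id2.py <<'E'
SEG.append(('L6.npy',np.array([-.002,0,0,0,0,0,0,0]),'L7.npy'))
E
python3 - <<'E'
from look import *
L,s=look(3);show(L);np.save('L7.npy',L);print(s['ee_pos'],s['tcp_rot'])
from fitplan import *
v=fit()
# transport: world shift of the stand origin to the tray centre
S=L[-1,7:10];yaw=L[-1,10];d=np.array([.5505,.1757])-S[:2];c,n=np.cos(yaw),np.sin(yaw)
print('remaining along stand x,y',d[0]*c+d[1]*n,-d[0]*n+d[1]*c)
# accelerate over 8 rows to 10 mm/row (0.12 m/s) then cruise
vy=np.r_[np.linspace(1.25,10,8),np.full(4,10.)]/1000/DT; ay=np.diff(np.r_[0,vy])/DT
print(vy*DT)
go('L7.npy',N=len(ay),ay=ay,v=v,wd=1)
E
```

```text
t roll slope ang off | abs_slope abs_ang | S yaw
[[ 1.28667e+01 -9.00000e-04 -2.54000e-02 -1.23000e-02 -5.70000e-03
  -2.47000e-02 -1.31000e-02  5.04400e-01 -2.08100e-01  5.94000e-02
  -7.60000e-02]
 [ 1.29167e+01 -9.00000e-04 -2.70000e-02 -1.51000e-02 -5.50000e-03
  -2.76000e-02 -1.60000e-02  5.04400e-01 -2.08100e-01  5.95000e-02
  -7.59000e-02]
 [ 1.29667e+01 -9.00000e-04 -2.84000e-02 -1.87000e-02 -5.20000e-03
  -3.11000e-02 -1.95000e-02  5.04400e-01 -2.08100e-01  5.95000e-02
  -7.60000e-02]]
[ 0.46315602 -0.20493178  0.12005653] [ 9.99278415e-01 -3.79795709e-02  1.06908606e-05  4.48933357e-04]
par [0.0159 0.2662 0.3466 0.0196 0.0215] [-0.005 -0.001  0.     0.005 -0.002 -0.002  0.002 -0.002 -0.002 -0.001
  0.012  0.013  0.014]
remaining along stand x,y 0.016797044882039494 0.38621780685845114
[0.00125 0.0025  0.00375 0.005   0.00625 0.0075  0.00875 0.01    0.01
 0.01    0.01    0.01   ]
now [-0.0307 -0.0728] -0.0009
[0.024, -0.01, -0.018, -0.014, -0.008, -0.002, 0.002, 0.005, 0.009, 0.007, 0.004, 0.002]
[[-0.033, 0.087, 0.016], [-0.025, 0.118, 0.011], [-0.016, 0.113, -0.003], [-0.007, 0.09, -0.014], [-0.0, 0.064, -0.021], [0.004, 0.048, -0.023], [0.008, 0.048, -0.021], [0.013, 0.067, -0.018], [0.017, 0.036, -0.011], [0.02, 0.03, -0.005], [0.022, 0.036, -0.002], [0.026, 0.048, -0.0]]
[[-0.034, 0.078, 0.016], [-0.027, 0.106, 0.011], [-0.018, 0.098, -0.003], [-0.011, 0.074, -0.014], [-0.006, 0.047, -0.021], [-0.002, 0.03, -0.023], [0.0, 0.027, -0.021], [0.003, 0.044, -0.018], [0.005, 0.01, -0.011], [0.005, -0.001, -0.005], [0.005, -0.001, -0.002], [0.005, 0.004, -0.0]]
[[-0.034, 0.07, 0.016], [-0.028, 0.094, 0.011], [-0.021, 0.083, -0.003], [-0.015, 0.056, -0.014], [-0.011, 0.026, -0.021], [-0.01, 0.006, -0.023], [-0.01, -0.001, -0.021], [-0.009, 0.01, -0.018], [-0.01, -0.032, -0.011], [-0.014, -0.052, -0.005], [-0.019, -0.064, -0.002], [-0.025, -0.075, -0.0]]
```

```bash
python3 - <<'E'
s=open('mpc.py').read()
s=s.replace("a=","a=",1).replace("rc+=s;","rc+=s;a=(vc-vv)/p.tau;vv+=a*h;",1).replace("for n,(s,a) in","vv=0.\n    for n,(s,vc) in")
open('mpc.py','w').write(s)   # 'ay' argument is now commanded lateral velocity per row (m/s)
E
cat > burst.py <<'E'
from fitplan import *
P0=np.array([4e-3,0,0])
V=np.array([.031,.2667,.346,.0212,.0205])
B70=np.array([1.5,4,6.5,8.5,9.5,10,9.5,8.5,6.5,4,1.5,0])
def burst(Lf,mm,N=18,wd=1.,v=V):
    vel=np.r_[mm,np.zeros(N-len(mm))]/1000/DT
    go(Lf,N=N,ay=vel,v=v,wd=wd)
    print('dy',(-mm/25).round(3).tolist())
E
python3 -c "
from burst import *
burst('L7.npy',B70)"
```

```text
now [-0.0307 -0.0718] -0.0009
[0.009, -0.018, -0.017, -0.006, 0.007, 0.014, 0.018, 0.017, 0.014, 0.008, -0.001, -0.01, -0.014, -0.011, -0.006, -0.002, -0.001, 0.0]
[[-0.034, 0.024, 0.004], [-0.026, 0.083, -0.004], [-0.015, 0.102, -0.017], [-0.004, 0.092, -0.025], [0.004, 0.063, -0.022], [0.009, 0.057, -0.013], [0.012, 0.05, 0.001], [0.015, 0.063, 0.014], [0.017, 0.054, 0.026], [0.018, 0.037, 0.033], [0.016, 0.015, 0.035], [0.016, 0.022, 0.029]]
[[-0.035, 0.016, 0.004], [-0.028, 0.071, -0.004], [-0.017, 0.088, -0.017], [-0.008, 0.077, -0.025], [-0.001, 0.048, -0.022], [0.003, 0.041, -0.013], [0.005, 0.033, 0.001], [0.006, 0.044, 0.014], [0.007, 0.033, 0.026], [0.005, 0.012, 0.033], [0.001, -0.015, 0.035], [-0.002, -0.014, 0.029]]
[[-0.036, 0.008, 0.004], [-0.029, 0.059, -0.004], [-0.02, 0.074, -0.017], [-0.012, 0.061, -0.025], [-0.007, 0.03, -0.022], [-0.004, 0.021, -0.013], [-0.004, 0.01, 0.001], [-0.005, 0.016, 0.014], [-0.007, -0.001, 0.026], [-0.012, -0.03, 0.033], [-0.019, -0.067, 0.035], [-0.027, -0.08, 0.029]]
dy [-0.06, -0.16, -0.26, -0.34, -0.38, -0.4, -0.38, -0.34, -0.26, -0.16, -0.06, -0.0]
```

drive_tool(rows=[[0.003, -0.06, 0, 0.009, 0, 0, 0], [0.007, -0.16, 0, -0.018, 0, 0, 0], [0.011, -0.26, 0, -0.017, 0, 0, 0], [0.015, -0.34, 0, -0.006, 0, 0, 0], [0.017, -0.38, 0, 0.007, 0, 0, 0], [0.017, -0.4, 0, 0.014, 0, 0, 0], [0.017, -0.38, 0, 0.018, 0, 0, 0], [0.015, -0.34, 0, 0.017, 0, 0, 0], [0.011, -0.26, 0, 0.014, 0, 0, 0], [0.007, -0.16, 0, 0.008, 0, 0, 0], [0.003, -0.06, 0, -0.001, 0, 0, 0], [0, 0, 0, -0.01, 0, 0, 0], [0, 0, 0, -0.014, 0, 0, 0], [0, 0, 0, -0.011, 0, 0, 0]])

```text
t: 14.18
ee_pos: [0.4715, -0.1357, 0.1196]
tcp_rot: [0.999, -0.038, 0.0, -0.003]
contact_force: [-0.5, -0.6, -9.5]
grip_width: 0.0172
grip_force: 61.6
```

```bash
cat > step.py <<'E'
import sys
from look import *
def run(name,mm):
    L,s=look(3);show(L);np.save(name,L)
    S=L[-1,7:10];yaw=L[-1,10];d=np.array([.5505,.1757])-S[:2];c,n=np.cos(yaw),np.sin(yaw)
    print('ee',s['ee_pos'].round(4),'remaining stand x,y',np.round([d[0]*c+d[1]*n,-d[0]*n+d[1]*c],4),'pitch',Ro.from_matrix(stand(s)[1]).as_euler('xyz').round(4))
    from burst import burst
    burst(name,np.array(mm,float))
if __name__=='__main__': run(sys.argv[1],eval(sys.argv[2]))
E
python3 step.py L8.npy "[1.5,4,6.5,8.5,9.5,10,9.5,8.5,6.5,4,1.5,0]"
```

```text
t roll slope ang off | abs_slope abs_ang | S yaw
[[ 1.41833e+01  5.80000e-03  3.14000e-02  4.34000e-02 -5.60000e-03
   3.83000e-02  4.92000e-02  5.12800e-01 -1.38500e-01  5.90000e-02
  -7.65000e-02]
 [ 1.42333e+01  5.90000e-03  4.13000e-02  5.30000e-02 -5.50000e-03
   4.80000e-02  5.89000e-02  5.12900e-01 -1.37900e-01  5.91000e-02
  -7.55000e-02]
 [ 1.42833e+01  6.70000e-03  5.03000e-02  5.94000e-02 -5.10000e-03
   5.52000e-02  6.61000e-02  5.12900e-01 -1.37700e-01  5.91000e-02
  -7.53000e-02]]
ee [ 0.4716 -0.135   0.1197] remaining stand x,y [0.0139 0.3154] pitch [ 0.0067 -0.0001 -0.0753]
now [0.0549 0.183 ] 0.0067
[-0.124, -0.017, 0.027, 0.037, 0.034, 0.026, 0.021, 0.016, 0.012, 0.006, -0.002, -0.011, -0.015, -0.011, -0.006, -0.002, -0.0, 0.0]
[[0.068, -0.146, -0.064], [0.056, -0.236, -0.099], [0.039, -0.242, -0.088], [0.023, -0.198, -0.062], [0.01, -0.15, -0.035], [0.0, -0.09, -0.013], [-0.007, -0.052, 0.005], [-0.011, -0.018, 0.019], [-0.015, -0.021, 0.029], [-0.022, -0.045, 0.035], [-0.03, -0.081, 0.035], [-0.04, -0.094, 0.029]]
[[0.069, -0.131, -0.064], [0.059, -0.213, -0.099], [0.044, -0.214, -0.088], [0.031, -0.166, -0.062], [0.02, -0.115, -0.035], [0.014, -0.051, -0.013], [0.01, -0.009, 0.005], [0.01, 0.031, 0.019], [0.01, 0.036, 0.029], [0.008, 0.021, 0.035], [0.006, -0.002, 0.035], [0.004, -0.001, 0.029]]
[[0.07, -0.115, -0.064], [0.062, -0.189, -0.099], [0.05, -0.183, -0.088], [0.039, -0.131, -0.062], [0.031, -0.074, -0.035], [0.028, -0.004, -0.013], [0.029, 0.047, 0.005], [0.034, 0.1, 0.019], [0.04, 0.12, 0.029], [0.047, 0.125, 0.035], [0.054, 0.126, 0.035], [0.064, 0.157, 0.029]]
dy [-0.06, -0.16, -0.26, -0.34, -0.38, -0.4, -0.38, -0.34, -0.26, -0.16, -0.06, -0.0]
```

```bash
sed -i "s|p.tau,p.k,p.G,p.d,p.hz=v;return p|p.tau,p.k,p.G,p.d,p.hz=v;p.ml=p.G/9.81;return p|" ident.py
cat >> id2.py <<'E'
SEG.append(('L7.npy',np.array([.009,-.018,-.017,-.006,.007,.014,.018,.017,.014,.008,-.001,-.01,-.014,-.011]),'L8.npy',np.r_[1.5,4,6.5,8.5,9.5,10,9.5,8.5,6.5,4,1.5,0,0,0]/1000*12))
E
python3 -c "
from burst import *
print((res(V)[5:]*.006).round(3));v=fit()
burst('L8.npy',np.zeros(8))
burst('L8.npy',np.zeros(8),v=v)"
```

```text
[-0.006 -0.002 -0.002  0.002 -0.001 -0.002  0.002  0.     0.001  0.002
  0.013  0.014  0.016  0.022  0.023  0.027]
par [0.0399 0.2644 0.3429 0.0218 0.0233] [-0.005 -0.001 -0.001  0.003 -0.001 -0.001  0.002  0.002  0.003  0.004
  0.014  0.015  0.017  0.002 -0.     0.001]
now [0.0549 0.183 ] 0.0067
[-0.09, -0.001, 0.029, 0.028, 0.018, 0.009, 0.002, -0.001, -0.001, -0.001, -0.001, -0.0, -0.0, 0.0, 0.0, 0.0, 0.0, 0.0]
[[0.067, -0.111, -0.045], [0.054, -0.209, -0.064], [0.036, -0.227, -0.048], [0.018, -0.198, -0.026], [0.003, -0.152, -0.01], [-0.008, -0.108, -0.001], [-0.016, -0.082, 0.002], [-0.022, -0.071, 0.002], [-0.028, -0.069, 0.001], [-0.034, -0.076, 0.001], [-0.04, -0.089, -0.0], [-0.049, -0.105, -0.0]]
[[0.068, -0.096, -0.045], [0.057, -0.186, -0.064], [0.041, -0.2, -0.048], [0.025, -0.167, -0.026], [0.013, -0.119, -0.01], [0.005, -0.073, -0.001], [0.0, -0.043, 0.002], [-0.003, -0.028, 0.002], [-0.004, -0.02, 0.001], [-0.006, -0.019, 0.001], [-0.008, -0.022, -0.0], [-0.01, -0.026, -0.0]]
[[0.069, -0.08, -0.045], [0.06, -0.162, -0.064], [0.046, -0.17, -0.048], [0.033, -0.133, -0.0
[... 603 characters left out ...]
.002], [-0.026, -0.058, 0.001], [-0.032, -0.068, -0.0], [-0.038, -0.08, -0.0]]
[[0.069, -0.083, -0.039], [0.058, -0.177, -0.063], [0.043, -0.195, -0.051], [0.027, -0.165, -0.029], [0.016, -0.114, -0.011], [0.008, -0.067, -0.001], [0.004, -0.033, 0.003], [0.002, -0.013, 0.003], [0.001, -0.005, 0.002], [0.001, -0.0, 0.001], [0.001, -0.0, -0.0], [0.001, 0.0, -0.0]]
[[0.07, -0.067, -0.039], [0.061, -0.153, -0.063], [0.048, -0.166, -0.051], [0.035, -0.13, -0.029], [0.026, -0.076, -0.011], [0.022, -0.022, -0.001], [0.022, 0.019, 0.003], [0.025, 0.049, 0.003], [0.03, 0.071, 0.002], [0.037, 0.092, 0.001], [0.046, 0.113, -0.0], [0.056, 0.141, -0.0]]
dy [-0.0, -0.0, -0.0, -0.0, -0.0, -0.0, -0.0, -0.0]
```

drive_tool(rows=[[0, 0, 0, -0.091, 0, 0, 0], [0, 0, 0, -0.001, 0, 0, 0], [0, 0, 0, 0.029, 0, 0, 0], [0, 0, 0, 0.029, 0, 0, 0], [0, 0, 0, 0.019, 0, 0, 0], [0, 0, 0, 0.009, 0, 0, 0], [0, 0, 0, 0.002, 0, 0, 0]])

```text
t: 14.92
ee_pos: [0.4714, -0.136, 0.1196]
tcp_rot: [0.999, -0.039, 0.0, -0.002]
contact_force: [-0.2, 0.1, -8.3]
grip_width: 0.0166
grip_force: 61.9
```

```bash
sed -i 's/^V=.*/V=np.array([.0399,.2644,.3429,.0218,.0233])/' burst.py
python3 step.py L9.npy "[1.5,4,6.5,8.5,9.5,10,9.5,8.5,6.5,4,1.5,0]"
```

```text
t roll slope ang off | abs_slope abs_ang | S yaw
[[ 1.49167e+01  4.30000e-03 -6.37000e-02 -5.09000e-02 -5.70000e-03
  -5.75000e-02 -4.66000e-02  5.12700e-01 -1.39000e-01  5.90000e-02
  -7.72000e-02]
 [ 1.49667e+01  4.10000e-03 -6.61000e-02 -5.49000e-02 -5.40000e-03
  -6.17000e-02 -5.08000e-02  5.12700e-01 -1.38800e-01  5.90000e-02
  -7.68000e-02]
 [ 1.50167e+01  4.00000e-03 -6.87000e-02 -5.99000e-02 -5.10000e-03
  -6.69000e-02 -5.60000e-02  5.12800e-01 -1.38500e-01  5.90000e-02
  -7.63000e-02]]
ee [ 0.4715 -0.1355  0.1196] remaining stand x,y [0.0137 0.3161] pitch [ 0.004   0.     -0.0763]
now [-0.0663 -0.1067] 0.004
[0.042, -0.022, -0.033, -0.019, -0.001, 0.012, 0.019, 0.019, 0.016, 0.009, -0.001, -0.011, -0.016, -0.012, -0.007, -0.003, -0.001, 0.0]
[[-0.07, 0.101, 0.025], [-0.055, 0.196, 0.025], [-0.034, 0.217, 0.003], [-0.015, 0.19, -0.015], [-0.0, 0.132, -0.021], [0.01, 0.101, -0.016], [0.016, 0.076, -0.003], [0.021, 0.076, 0.011], [0.024, 0.062, 0.025], [0.025, 0.04, 0.034], [0.024, 0.014, 0.036], [0.024, 0.018, 0.031]]
[[-0.071, 0.083, 0.025], [-0.058, 0.172, 0.025], [-0.039, 0.189, 0.003], [-0.022, 0.159, -0.015], [-0.011, 0.1, -0.021], [-0.003, 0.066, -0.016], [-0.0, 0.038, -0.003], [0.001, 0.034, 0.011], [0.001, 0.013, 0.025], [-0.003, -0.018, 0.034], [-0.009, -0.055, 0.036], [-0.015, -0.064, 0.031]]
[[-0.073, 0.066, 0.025], [-0.061, 0.147, 0.025], [-0.045, 0.158, 0.003], [-0.031, 0.125, -0.015], [-0.022, 0.061, -0.021], [-0.018, 0.022, -0.016], [-0.019, -0.014, -0.003], [-0.022, -0.028, 0.011], [-0.028, -0.062, 0.025], [-0.039, -0.11, 0.034], [-0.054, -0.17, 0.036], [-0.071, -0.208, 0.031]]
dy [-0.06, -0.16, -0.26, -0.34, -0.38, -0.4, -0.38, -0.34, -0.26, -0.16, -0.06, -0.0]
```

drive_tool(rows=[[0.003, -0.06, 0, 0.042, 0, 0, 0], [0.007, -0.16, 0, -0.022, 0, 0, 0], [0.011, -0.26, 0, -0.033, 0, 0, 0], [0.015, -0.34, 0, -0.019, 0, 0, 0], [0.017, -0.38, 0, -0.001, 0, 0, 0], [0.017, -0.4, 0, 0.012, 0, 0, 0], [0.017, -0.38, 0, 0.019, 0, 0, 0], [0.015, -0.34, 0, 0.019, 0, 0, 0], [0.011, -0.26, 0, 0.016, 0, 0, 0], [0.007, -0.16, 0, 0.009, 0, 0, 0], [0.003, -0.06, 0, -0.001, 0, 0, 0], [0, 0, 0, -0.011, 0, 0, 0], [0, 0, 0, -0.014, 0, 0, 0]])

```text
t: 16.15
ee_pos: [0.4798, -0.0666, 0.1196]
tcp_rot: [0.999, -0.039, 0.0, -0.008]
contact_force: [-0.8, -0.2, -8.1]
grip_width: 0.0168
grip_force: 61.9
```

```bash
cat >> id2.py <<'E'
SEG.append(('L8.npy',np.array([-.091,-.001,.029,.029,.019,.009,.002]),'L9.npy'))
SEG.append(('L9.npy',np.array([.042,-.022,-.033,-.019,-.001,.012,.019,.019,.016,.009,-.001,-.011,-.014]),'L10.npy',np.r_[1.5,4,6.5,8.5,9.5,10,9.5,8.5,6.5,4,1.5,0,0]/1000*12))
E
sed -i 's/L,s=look(3)/L,s=look(4);L=L[1:]/; s/    burst(name,np.array(mm,float))/    from fitplan import fit\n    fit();burst(name,np.array(mm,float));burst(name,np.zeros(9),wd=2)/' step.py
python3 step.py L10.npy "[1.5,4,6.5,8.5,9.5,10,9.5,8.5,6.5,4,1.5,0]"
```

```text
t roll slope ang off | abs_slope abs_ang | S yaw
[[ 1.620e+01  1.510e-02 -3.920e-02 -2.950e-02 -5.200e-03 -2.480e-02
  -1.440e-02  5.212e-01 -6.810e-02  5.900e-02 -7.600e-02]
 [ 1.625e+01  1.590e-02 -4.190e-02 -2.850e-02 -5.700e-03 -2.290e-02
  -1.260e-02  5.213e-01 -6.780e-02  5.910e-02 -7.550e-02]
 [ 1.630e+01  1.620e-02 -3.650e-02 -2.820e-02 -5.000e-03 -2.240e-02
  -1.200e-02  5.213e-01 -6.790e-02  5.900e-02 -7.560e-02]]
ee [ 0.4799 -0.0657  0.1196] remaining stand x,y [0.0107 0.2451] pitch [ 0.0162 -0.0001 -0.0756]
par [0.0488 0.2892 0.3728 0.0252 0.0319] [-0.013 -0.01  -0.012 -0.009 -0.011 -0.012 -0.01  -0.    -0.     0.001
  0.015  0.016  0.018  0.002  0.     0.001  0.052  0.054  0.057  0.016
  0.016  0.018]
now [-0.0223  0.0378] 0.0162
[-0.039, -0.026, -0.009, 0.005, 0.015, 0.02, 0.021, 0.019, 0.015, 0.008, -0.002, -0.011, -0.016, -0.012, -0.007, -0.003, -0.001, 0.0]
[[-0.015, 0.027, -0.004], [-0.009, 0.036, -0.027], [-0.003, 0.038, -0.039], [0.003, 0.033, -0.039], [0.006, 0.014, -0.031], [0.007, 0.022, -0.017], [0.008, 0.024, -0.001], [0.01, 0.043, 0.015], [0.01, 0.036, 0.028
[... 1120 characters left out ...]
, -0.001, -0.001], [0.003, -0.002, -0.001]]
[[-0.015, 0.058, 0.014], [-0.011, 0.052, 0.009], [-0.007, 0.04, 0.005], [-0.004, 0.027, 0.002], [-0.003, 0.015, 0.0], [-0.002, 0.005, -0.001], [-0.002, -0.001, -0.001], [-0.002, -0.006, -0.001], [-0.003, -0.011, -0.001], [-0.004, -0.015, -0.001], [-0.005, -0.019, -0.001], [-0.007, -0.024, -0.001]]
[[-0.016, 0.053, 0.014], [-0.012, 0.046, 0.009], [-0.008, 0.033, 0.005], [-0.006, 0.019, 0.002], [-0.005, 0.006, 0.0], [-0.005, -0.005, -0.001], [-0.006, -0.014, -0.001], [-0.007, -0.021, -0.001], [-0.01, -0.029, -0.001], [-0.012, -0.038, -0.001], [-0.016, -0.048, -0.001], [-0.021, -0.059, -0.001]]
dy [-0.0, -0.0, -0.0, -0.0, -0.0, -0.0, -0.0, -0.0, -0.0]
```

drive_tool(rows=[[0.003, -0.06, 0, -0.038, 0, 0, 0], [0.007, -0.16, 0, -0.026, 0, 0, 0], [0.011, -0.26, 0, -0.009, 0, 0, 0], [0.015, -0.34, 0, 0.005, 0, 0, 0], [0.017, -0.38, 0, 0.015, 0, 0, 0], [0.017, -0.4, 0, 0.02, 0, 0, 0], [0.017, -0.38, 0, 0.021, 0, 0, 0], [0.015, -0.34, 0, 0.019, 0, 0, 0], [0.011, -0.26, 0, 0.015, 0, 0, 0], [0.007, -0.16, 0, 0.008, 0, 0, 0], [0.003, -0.06, 0, -0.002, 0, 0, 0], [0, 0, 0, -0.011, 0, 0, 0], [0, 0, 0, -0.014, 0, 0, 0]])

```text
t: 17.43
ee_pos: [0.4882, 0.0031, 0.1187]
tcp_rot: [0.999, -0.038, 0.0, -0.009]
contact_force: [-0.0, 0.4, -8.8]
grip_width: 0.0171
grip_force: 61.9
```

```bash
sed -i 's/fit();burst/burst/; s/from fitplan import fit/pass/' step.py
python3 step.py L11.npy "[1.5,4,7,9.5,11,12,11,9.5,7,4,1.5,0]"
```

```text
t roll slope ang off | abs_slope abs_ang | S yaw
[[ 1.74833e+01  1.74000e-02 -5.43000e-02 -4.06000e-02 -5.80000e-03
  -3.49000e-02 -2.32000e-02  5.29600e-01  1.70000e-03  5.81000e-02
  -7.58000e-02]
 [ 1.75333e+01  1.83000e-02 -4.76000e-02 -3.97000e-02 -4.90000e-03
  -3.31000e-02 -2.14000e-02  5.29700e-01  2.00000e-03  5.82000e-02
  -7.54000e-02]
 [ 1.75833e+01  1.85000e-02 -5.09000e-02 -3.84000e-02 -5.60000e-03
  -3.16000e-02 -1.98000e-02  5.29700e-01  1.90000e-03  5.82000e-02
  -7.55000e-02]]
ee [0.4883 0.0039 0.1188] remaining stand x,y [0.0076 0.1749] pitch [ 0.0185 -0.0001 -0.0755]
now [-0.0317  0.0445] 0.0185
[-0.035, -0.029, -0.016, 0.001, 0.015, 0.023, 0.027, 0.024, 0.017, 0.007, -0.005, -0.014, -0.018, -0.013, -0.007, -0.003, -0.0, 0.0]
[[-0.023, 0.046, 0.001], [-0.016, 0.049, -0.023], [-0.007, 0.058, -0.039], [0.0, 0.056, -0.043], [0.006, 0.045, -0.036], [0.012, 0.069, -0.021], [0.015, 0.046, -0.001], [0.017, 0.053, 0.019], [0.017, 0.041, 0.034], [0.016, 0.013, 0.043], [0.014, -0.001, 0.042], [0.012, 0.007, 0.034]]
[[-0.023, 0.039, 0.001], [-0.017, 0.04, -0.023], [-0.009, 0
[... 937 characters left out ...]
1, 0.025, -0.0], [0.012, 0.026, -0.0], [0.014, 0.029, -0.0], [0.017, 0.034, -0.0]]
[[-0.024, 0.071, 0.017], [-0.018, 0.071, 0.014], [-0.012, 0.062, 0.01], [-0.008, 0.048, 0.006], [-0.004, 0.036, 0.003], [-0.002, 0.024, 0.001], [-0.0, 0.015, 0.0], [0.001, 0.011, -0.0], [0.002, 0.008, -0.0], [0.002, 0.006, -0.0], [0.003, 0.006, -0.0], [0.003, 0.006, -0.0]]
[[-0.024, 0.064, 0.017], [-0.019, 0.062, 0.014], [-0.014, 0.051, 0.01], [-0.011, 0.036, 0.006], [-0.008, 0.022, 0.003], [-0.007, 0.008, 0.001], [-0.007, -0.004, 0.0], [-0.008, -0.012, -0.0], [-0.009, -0.02, -0.0], [-0.011, -0.027, -0.0], [-0.014, -0.035, -0.0], [-0.017, -0.044, -0.0]]
dy [-0.0, -0.0, -0.0, -0.0, -0.0, -0.0, -0.0, -0.0, -0.0]
```

drive_tool(rows=[[0.003, -0.06, 0, -0.034, 0, 0, 0], [0.007, -0.16, 0, -0.029, 0, 0, 0], [0.012, -0.28, 0, -0.016, 0, 0, 0], [0.016, -0.38, 0, 0.001, 0, 0, 0], [0.019, -0.44, 0, 0.015, 0, 0, 0], [0.02, -0.48, 0, 0.023, 0, 0, 0], [0.019, -0.44, 0, 0.027, 0, 0, 0], [0.016, -0.38, 0, 0.024, 0, 0, 0], [0.012, -0.28, 0, 0.017, 0, 0, 0], [0.007, -0.16, 0, 0.007, 0, 0, 0], [0.003, -0.06, 0, -0.005, 0, 0, 0], [0, 0, 0, -0.014, 0, 0, 0], [0, 0, 0, -0.015, 0, 0, 0]])

```text
t: 18.72
ee_pos: [0.4975, 0.0806, 0.1176]
tcp_rot: [0.999, -0.038, 0.0, -0.009]
contact_force: [0.5, 0.1, -8.6]
grip_width: 0.0168
grip_force: 61.9
```

```bash
python3 step.py L12.npy "[1.5,4,7,10.5,12.5,13.5,12.5,10.5,7,4,1.5,0]"
```

```text
t roll slope ang off | abs_slope abs_ang | S yaw
[[ 1.87667e+01  1.81000e-02 -4.30000e-02 -3.17000e-02 -5.50000e-03
  -2.47000e-02 -1.36000e-02  5.38900e-01  7.93000e-02  5.71000e-02
  -7.56000e-02]
 [ 1.88167e+01  1.91000e-02 -4.08000e-02 -2.84000e-02 -5.60000e-03
  -2.04000e-02 -9.30000e-03  5.39000e-01  7.96000e-02  5.71000e-02
  -7.52000e-02]
 [ 1.88667e+01  1.93000e-02 -3.78000e-02 -2.71000e-02 -5.30000e-03
  -1.89000e-02 -7.80000e-03  5.38900e-01  7.95000e-02  5.70000e-02
  -7.53000e-02]]
ee [0.4975 0.0814 0.1176] remaining stand x,y [0.0043 0.0968] pitch [ 0.0193 -0.0001 -0.0753]
now [-0.0188  0.0735] 0.0193
[-0.054, -0.031, -0.012, 0.004, 0.019, 0.029, 0.033, 0.029, 0.02, 0.005, -0.008, -0.017, -0.019, -0.014, -0.007, -0.003, -0.0, 0.0]
[[-0.008, 0.018, -0.008], [-0.004, -0.006, -0.037], [-0.001, -0.013, -0.053], [0.004, 0.031, -0.054], [0.009, 0.04, -0.044], [0.014, 0.065, -0.025], [0.017, 0.055, -0.0], [0.019, 0.056, 0.024], [0.017, 0.015, 0.042], [0.015, 0.009, 0.05], [0.013, 0.009, 0.048], [0.012, 0.021, 0.038]]
[[-0.009, 0.015, -0.008], [-0.005, -0.01, -0.037], [-0.002, 
[... 922 characters left out ...]
0.001], [0.006, 0.011, 0.0], [0.007, 0.015, 0.0], [0.009, 0.019, 0.0], [0.01, 0.023, 0.0]]
[[-0.008, 0.071, 0.012], [-0.003, 0.05, 0.004], [0.001, 0.03, -0.001], [0.002, 0.015, -0.002], [0.003, 0.005, -0.003], [0.003, 0.001, -0.002], [0.003, 0.0, -0.001], [0.003, 0.003, -0.001], [0.004, 0.008, 0.0], [0.005, 0.011, 0.0], [0.006, 0.015, 0.0], [0.007, 0.019, 0.0]]
[[-0.008, 0.068, 0.012], [-0.003, 0.046, 0.004], [-0.0, 0.026, -0.001], [0.001, 0.011, -0.002], [0.002, 0.001, -0.003], [0.002, -0.003, -0.002], [0.001, -0.004, -0.001], [0.001, -0.003, -0.001], [0.001, 0.001, 0.0], [0.001, 0.003, 0.0], [0.001, 0.005, 0.0], [0.002, 0.007, 0.0]]
dy [-0.0, -0.0, -0.0, -0.0, -0.0, -0.0, -0.0, -0.0, -0.0]
```

drive_tool(rows=[[0.003, -0.06, 0, -0.054, 0, 0, 0], [0.008, -0.16, 0, -0.031, 0, 0, 0], [0.014, -0.28, 0, -0.012, 0, 0, 0], [0.021, -0.42, 0, 0.004, 0, 0, 0], [0.025, -0.5, 0, 0.019, 0, 0, 0], [0.027, -0.54, 0, 0.029, 0, 0, 0], [0.025, -0.5, 0, 0.033, 0, 0, 0], [0.021, -0.42, 0, 0.029, 0, 0, 0], [0.014, -0.28, 0, 0.02, 0, 0, 0], [0.008, -0.16, 0, 0.005, 0, 0, 0], [0.003, -0.06, 0, -0.008, 0, 0, 0], [0, 0, 0, -0.017, 0, 0, 0], [0, 0, 0, -0.018, 0, 0, 0]])

```text
t: 20.0
ee_pos: [0.5082, 0.1644, 0.1158]
tcp_rot: [0.999, -0.038, 0.0, -0.008]
contact_force: [0.3, 0.1, -8.7]
grip_width: 0.0172
grip_force: 61.9
```

```bash
sed -i 's/burst(name,np.zeros(9),wd=2)/pass/' step.py; sed -i 's/(-.012,0,.012)/(-.01,.01)/' fitplan.py; python3 step.py L13.npy "[0]*9"
```

```text
t roll slope ang off | abs_slope abs_ang | S yaw
[[ 2.005e+01  1.710e-02 -8.810e-02 -7.730e-02 -5.300e-03 -7.200e-02
  -6.020e-02  5.495e-01  1.633e-01  5.530e-02 -7.540e-02]
 [ 2.010e+01  1.840e-02 -9.470e-02 -8.170e-02 -5.800e-03 -7.510e-02
  -6.330e-02  5.495e-01  1.637e-01  5.530e-02 -7.500e-02]
 [ 2.015e+01  1.860e-02 -9.810e-02 -8.780e-02 -5.300e-03 -8.100e-02
  -6.920e-02  5.495e-01  1.635e-01  5.530e-02 -7.510e-02]]
ee [0.5081 0.1655 0.1159] remaining stand x,y [0.0001 0.0123] pitch [ 0.0186 -0.0002 -0.0751]
now [-0.0803 -0.084 ] 0.0186
[0.071, -0.01, -0.033, -0.029, -0.018, -0.008, -0.001, 0.001, 0.002, 0.001, 0.001, 0.0, 0.0, -0.0, -0.0, -0.0, -0.0, -0.0]
[[-0.079, 0.188, 0.055], [-0.06, 0.259, 0.067], [-0.039, 0.257, 0.05], [-0.019, 0.213, 0.027], [-0.003, 0.156, 0.01], [0.008, 0.109, 0.0], [0.015, 0.08, -0.003], [0.021, 0.066, -0.003], [0.027, 0.066, -0.002], [0.033, 0.073, -0.001], [0.039, 0.086, 0.0], [0.047, 0.101, 0.0]]
[[-0.081, 0.154, 0.055], [-0.066, 0.212, 0.067], [-0.049, 0.201, 0.05], [-0.034, 0.151, 0.027], [-0.024, 0.088, 0.01], [-0.019, 0.033, 0.0], [-0.018, -0.005, -0.003], [-0.02, -0.033, -0.003], [-0.023, -0.051, -0.002], [-0.028, -0.068, -0.001], [-0.035, -0.083, 0.0], [-0.042, -0.103, 0.0]]
dy [-0.0, -0.0, -0.0, -0.0, -0.0, -0.0, -0.0, -0.0, -0.0]
```

drive_tool(rows=[[0, 0, 0, 0.071, 0, 0, 0], [0, 0, 0, -0.01, 0, 0, 0], [0, 0, 0, -0.033, 0, 0, 0], [0, 0, 0, -0.029, 0, 0, 0], [0, 0, 0, -0.018, 0, 0, 0], [0, 0, 0, -0.008, 0, 0, 0], [0, 0, 0, -0.001, 0, 0, 0]])

```text
t: 20.78
ee_pos: [0.5081, 0.1656, 0.1159]
tcp_rot: [0.999, -0.038, -0.0, 0.002]
contact_force: [0.2, -0.3, -9.0]
grip_width: 0.0173
grip_force: 62.0
```

```bash
python3 step.py L14.npy "[0]*9"
```

```text
t roll slope ang off | abs_slope abs_ang | S yaw
[[ 2.08333e+01 -3.60000e-03  2.79000e-02  3.98000e-02 -5.60000e-03
   2.58000e-02  3.62000e-02  5.49400e-01  1.62000e-01  5.52000e-02
  -7.54000e-02]
 [ 2.08833e+01 -3.50000e-03  2.95000e-02  3.93000e-02 -5.30000e-03
   2.54000e-02  3.58000e-02  5.49400e-01  1.61700e-01  5.52000e-02
  -7.59000e-02]
 [ 2.09333e+01 -3.50000e-03  3.21000e-02  4.07000e-02 -5.10000e-03
   2.68000e-02  3.72000e-02  5.49400e-01  1.61500e-01  5.52000e-02
  -7.63000e-02]]
ee [0.5081 0.1648 0.1158] remaining stand x,y [0.     0.0143] pitch [-0.0035  0.0001 -0.0763]
now [0.0264 0.0156] -0.0035
[-0.024, 0.002, 0.01, 0.009, 0.006, 0.003, 0.001, -0.0, -0.001, -0.0, -0.0, -0.0, -0.0, 0.0, 0.0, 0.0, 0.0, 0.0]
[[0.026, -0.058, -0.016], [0.02, -0.08, -0.021], [0.013, -0.079, -0.016], [0.007, -0.066, -0.009], [0.002, -0.047, -0.003], [-0.001, -0.03, 0.0], [-0.003, -0.017, 0.002], [-0.004, -0.009, 0.002], [-0.005, -0.007, 0.001], [-0.005, -0.005, 0.001], [-0.005, -0.004, 0.001], [-0.006, -0.004, 0.001]]
[[0.026, -0.048, -0.016], [0.022, -0.065, -0.021], [0.016, -0.061, -0.016], [0.012, -0.045, -0.009], [0.009, -0.025, -0.003], [0.008, -0.005, 0.0], [0.008, 0.012, 0.002], [0.01, 0.025, 0.002], [0.012, 0.034, 0.001], [0.016, 0.045, 0.001], [0.02, 0.057, 0.001], [0.025, 0.07, 0.001]]
dy [-0.0, -0.0, -0.0, -0.0, -0.0, -0.0, -0.0, -0.0, -0.0]
```

drive_tool(rows=[[0, 0, 0.04, -0.024, 0, 0, 0], [0, 0, 0.08, 0.002, 0, 0, 0], [0, 0, 0.1, 0.01, 0, 0, 0], [0, 0, 0.1, 0.009, 0, 0, 0], [0, 0, 0.1, 0.006, 0, 0, 0], [0, 0, 0.1, 0.003, 0, 0, 0], [0, 0, 0.1, 0.001, 0, 0, 0], [0, 0, 0.08, 0, 0, 0, 0], [0, 0, 0.04, -0.001, 0, 0, 0]])

```text
t: 21.73
ee_pos: [0.508, 0.1648, 0.097]
tcp_rot: [0.999, -0.038, -0.0, -0.001]
contact_force: [-1.1, 0.2, -9.3]
grip_width: 0.017
grip_force: 62.0
```

```bash
python3 step.py L15.npy "[0]*9"
```

```text
t roll slope ang off | abs_slope abs_ang | S yaw
[[ 2.17833e+01  1.20000e-03 -1.30000e-03  1.02000e-02 -5.50000e-03
   4.00000e-04  1.14000e-02  5.49200e-01  1.61800e-01  3.63000e-02
  -7.59000e-02]
 [ 2.18333e+01  1.30000e-03  3.00000e-04  1.09000e-02 -5.30000e-03
   1.20000e-03  1.22000e-02  5.49200e-01  1.61900e-01  3.65000e-02
  -7.58000e-02]
 [ 2.18833e+01  1.50000e-03 -6.00000e-04  1.08000e-02 -5.40000e-03
   1.40000e-03  1.23000e-02  5.49400e-01  1.62000e-01  3.67000e-02
  -7.58000e-02]]
ee [0.5081 0.1651 0.0973] remaining stand x,y [0.0001 0.0137] pitch [ 0.0015  0.0001 -0.0758]
now [0.0014 0.0112] 0.0015
[-0.005, -0.001, 0.001, 0.001, 0.001, 0.0, 0.0, -0.0, -0.0, -0.0, -0.0, -0.0, -0.0, 0.0, 0.0, 0.0, 0.0, 0.0]
[[0.003, -0.001, -0.001], [0.002, -0.008, -0.003], [0.001, -0.011, -0.003], [0.0, -0.013, -0.002], [-0.001, -0.012, -0.001], [-0.002, -0.013, -0.001], [-0.003, -0.015, -0.001], [-0.004, -0.017, -0.001], [-0.006, -0.02, -0.001], [-0.008, -0.023, -0.001], [-0.01, -0.027, -0.001], [-0.012, -0.032, -0.001]]
[[0.003, -0.0, -0.001], [0.002, -0.007, -0.003], [0.002, -0.009, -0.003], [0.001, -0.011, -0.002], [-0.0, -0.01, -0.001], [-0.001, -0.011, -0.001], [-0.002, -0.013, -0.001], [-0.003, -0.015, -0.001], [-0.005, -0.019, -0.001], [-0.006, -0.023, -0.001], [-0.009, -0.028, -0.001], [-0.011, -0.034, -0.001]]
dy [-0.0, -0.0, -0.0, -0.0, -0.0, -0.0, -0.0, -0.0, -0.0]
```

drive_tool(rows=[[0, 0, 0, -0.002, 0, 0, 0], [0, 0, 0, -0.001, 0, 0, 0], [0, 0, 0, 0.001, 0, 0, 0], [0, 0, 0, 0.001, 0, 0, 0], [0, 0, 0, 0.001, 0, 0, 0], [0, 0, 0, 0, 0, 0, 0], [0, 0, 0, 0, 0, 0, 0], [0, 0, 0, 0, 0, 0, 0], [0, 0, 0, 0, 0, 0, 0]])

```text
t: 22.68
ee_pos: [0.5081, 0.1649, 0.0973]
tcp_rot: [0.999, -0.038, 0.0, -0.001]
contact_force: [-0.0, 0.2, -8.1]
grip_width: 0.0172
grip_force: 62.0
```

```bash
python3 step.py L16.npy "[0]*9"
```

```text
t roll slope ang off | abs_slope abs_ang | S yaw
[[ 2.27333e+01  1.40000e-03 -1.60000e-03  9.10000e-03 -5.40000e-03
  -4.00000e-04  1.05000e-02  5.49400e-01  1.61900e-01  3.68000e-02
  -7.59000e-02]
 [ 2.27833e+01  1.50000e-03 -4.70000e-03  1.14000e-02 -6.30000e-03
   2.00000e-03  1.29000e-02  5.49400e-01  1.61900e-01  3.68000e-02
  -7.59000e-02]
 [ 2.28333e+01  1.40000e-03  4.70000e-03  1.20000e-02 -4.80000e-03
   2.40000e-03  1.34000e-02  5.49400e-01  1.61900e-01  3.67000e-02
  -7.59000e-02]]
ee [0.5081 0.1649 0.0973] remaining stand x,y [0.     0.0138] pitch [ 0.0014  0.     -0.0759]
now [0.0027 0.0281] 0.0014
[-0.009, -0.0, 0.002, 0.003, 0.002, 0.001, 0.0, -0.0, -0.0, -0.0, -0.0, -0.0, -0.0, 0.0, 0.0, 0.0, 0.0, 0.0]
[[0.005, -0.003, -0.003], [0.004, -0.013, -0.005], [0.003, -0.018, -0.005], [0.002, -0.015, -0.003], [0.001, -0.01, -0.001], [-0.0, -0.005, 0.0], [-0.0, -0.002, 0.001], [-0.0, 0.0, 0.001], [-0.0, 0.002, 0.001], [-0.0, 0.004, 0.001], [0.0, 0.005, 0.001], [0.001, 0.006, 0.001]]
[[0.005, -0.001, -0.003], [0.005, -0.01, -0.005], [0.004, -0.014, -0.005], [0.003, -0.011, -0.003], [0.002, -0.006, -0.001], [0.002, -0.0, 0.0], [0.002, 0.003, 0.001], [0.002, 0.007, 0.001], [0.003, 0.01, 0.001], [0.004, 0.013, 0.001], [0.005, 0.017, 0.001], [0.007, 0.021, 0.001]]
dy [-0.0, -0.0, -0.0, -0.0, -0.0, -0.0, -0.0, -0.0, -0.0]
```

drive_tool(rows=[[0, 0, 0, -0.006, 0, 0, 0], [0, 0, 0, 0, 0, 0, 0], [0, 0, 0, 0.002, 0, 0, 0], [0, 0, 0, 0.002, 0, 0, 0], [0, 0, 0, 0.002, 0, 0, 0], [0, 0, 0, 0.001, 0, 0, 0], [0, 0, 0, 0, 0, 0, 0], [0, 0, 0, 0, 0, 0, 0], [0, 0, 0, 0, 0, 0, 0], [0, 0, 0, 0, 0, 0, 0]])

```text
t: 23.72
ee_pos: [0.5082, 0.1649, 0.0974]
tcp_rot: [0.999, -0.038, 0.0, -0.001]
contact_force: [0.3, 0.2, -9.2]
grip_width: 0.0171
grip_force: 62.0
```

```bash
python3 step.py L17.npy "[0]*9"
```

```text
t roll slope ang off | abs_slope abs_ang | S yaw
[[ 2.37667e+01  2.30000e-03 -1.74000e-02 -4.00000e-03 -5.80000e-03
  -1.46000e-02 -1.70000e-03  5.49400e-01  1.62000e-01  3.68000e-02
  -7.59000e-02]
 [ 2.38167e+01  2.30000e-03 -1.82000e-02 -3.80000e-03 -5.90000e-03
  -1.44000e-02 -1.50000e-03  5.49500e-01  1.62000e-01  3.68000e-02
  -7.59000e-02]
 [ 2.38667e+01  2.20000e-03 -1.65000e-02 -4.60000e-03 -5.60000e-03
  -1.53000e-02 -2.40000e-03  5.49400e-01  1.62000e-01  3.68000e-02
  -7.59000e-02]]
ee [0.5081 0.165  0.0974] remaining stand x,y [0.     0.0138] pitch [ 0.0022 -0.     -0.0759]
now [-0.0151 -0.0095] 0.0022
[0.014, -0.001, -0.006, -0.005, -0.003, -0.001, -0.0, 0.0, 0.0, 0.0, 0.0, 0.0, 0.0, -0.0, -0.0, -0.0, -0.0, -0.0]
[[-0.015, 0.035, 0.009], [-0.011, 0.049, 0.012], [-0.007, 0.049, 0.009], [-0.003, 0.043, 0.005], [0.0, 0.034, 0.002], [0.003, 0.029, 0.001], [0.005, 0.027, 0.001], [0.007, 0.027, 0.001], [0.01, 0.029, 0.001], [0.012, 0.033, 0.001], [0.015, 0.038, 0.001], [0.019, 0.045, 0.001]]
[[-0.015, 0.029, 0.009], [-0.012, 0.04, 0.012], [-0.009, 0.038, 0.009], [-0.006, 0.031, 0.005], [-0.004, 0.022, 0.002], [-0.002, 0.016, 0.001], [-0.001, 0.012, 0.001], [-0.0, 0.011, 0.001], [0.001, 0.01, 0.001], [0.002, 0.011, 0.001], [0.003, 0.013, 0.001], [0.004, 0.015, 0.001]]
dy [-0.0, -0.0, -0.0, -0.0, -0.0, -0.0, -0.0, -0.0, -0.0]
```

drive_tool(rows=[[0, 0, 0, 0.014, 0, 0, 0], [0, 0, 0, -0.001, 0, 0, 0], [0, 0, 0, -0.006, 0, 0, 0], [0, 0, 0, -0.005, 0, 0, 0], [0, 0, 0, -0.003, 0, 0, 0], [0, 0, 0, -0.001, 0, 0, 0], [0, 0, 0, 0, 0, 0, 0], [0, 0, 0, 0, 0, 0, 0], [0, 0, 0, 0, 0, 0, 0], [0, 0, 0, 0, 0, 0, 0]])

```text
t: 24.75
ee_pos: [0.5082, 0.1649, 0.0974]
tcp_rot: [0.999, -0.038, 0.0, -0.0]
contact_force: [0.3, 0.7, -9.3]
grip_width: 0.0172
grip_force: 62.0
```

```bash
python3 - <<'E'
from look import *
L,s=look(3);show(L[:,:7]);np.save('L18.npy',L)
from burst import *
p=par(V);x=now(L,p);r=L[-1,1];print(x)
for k in ([.02,.01]+[-.005]*4+[-.004]*8+[.002]*6,[.03,.01,-.01,-.01,-.006,-.006,-.006,-.006]+[-.004]*6+[0]*6,[.02,.01,-.01,-.01]+[0]*16):
    print(sum(k[:]),sim(p,x,r,r,np.array(k)*U)[:, :].round(3)[1::2].tolist())
E
```

```text
t roll slope ang off | abs_slope abs_ang | S yaw
[[ 2.475e+01  7.000e-04 -5.900e-03  1.160e-02 -6.300e-03 -1.800e-03
   1.220e-02]
 [ 2.480e+01  7.000e-04 -8.000e-04  1.080e-02 -5.400e-03 -2.600e-03
   1.150e-02]
 [ 2.485e+01  7.000e-04 -2.200e-03  1.090e-02 -5.700e-03 -2.400e-03
   1.160e-02]]
[-0.00257278 -0.00520719]
-0.01 [[0.008, 0.135, 0.021], [0.037, 0.208, 0.018], [0.077, 0.267, 0.01], [0.128, 0.339, 0.003], [0.192, 0.44, -0.003], [0.241, -0.038, -0.009], [0.235, -0.038, -0.015], [0.236, 0.018, -0.014], [0.239, 0.019, -0.011], [0.242, 0.019, -0.008]]
-0.028000000000000004 [[0.014, 0.186, 0.028], [0.051, 0.257, 0.019], [0.099, 0.318, 0.009], [0.158, 0.387, -0.001], [0.232, 0.5, -0.007], [0.236, -0.038, -0.014], [0.23, -0.038, -0.02], [0.229, -0.0, -0.021], [0.229, -0.0, -0.021], [0.229, -0.0, -0.021]]
0.01 [[0.008, 0.135, 0.021], [0.034, 0.164, 0.012], [0.067, 0.229, 0.009], [0.113, 0.327, 0.009], [0.18, 0.477, 0.009], [0.259, -0.0, 0.009], [0.259, -0.0, 0.009], [0.259, -0.0, 0.009], [0.259, -0.0, 0.009], [0.259, -0.0, 0.009]]
```

drive_tool(rows=[[0, 0, 0, 0.02, 0, 0, 0], [0, 0, 0, 0.01, 0, 0, 0], [0, 0, 0, -0.006, 0, 0, 0], [0, 0, 0, -0.006, 0, 0, 0], [0, 0, 0, -0.006, 0, 0, 0], [0, 0, 0, -0.006, 0, 0, 0], [0, 0, 0, -0.006, 0, 0, 0], [0, 0, 0, -0.006, 0, 0, 0], [0, 0, 0, -0.006, 0, 0, 0], [0, 0, 0, -0.006, 0, 0, 0], [0, 0, 0, -0.004, 0, 0, 0], [0, 0, 0, -0.004, 0, 0, 0], [0, 0, 0, 0, 0, 0, 0], [0, 0, 0, 0, 0, 0, 0], [0, 0, 0, 0, 0, 0, 0], [0, 0, 0, 0.006, 0, 0, 0], [0, 0, 0, 0.006, 0, 0, 0], [0, 0, 0, 0.006, 0, 0, 0], [0, 0, 0, 0.006, 0, 0, 0], [0, 0, 0, 0.002, 0, 0, 0]])

```text
t: 26.57
ee_pos: [0.5082, 0.1645, 0.0973]
tcp_rot: [0.999, -0.038, 0.0, -0.0]
contact_force: [0.3, -0.5, -9.1]
grip_width: 0.0174
grip_force: 62.0
```

```bash
python3 - <<'E'
from look import *
L,s=look(2);show(L)
S,R=stand(s)
for n in ('top','scene'):
    c=optics.read_camera(n);P,ok=cloud(c);Q=(P-S)@R
    f=big(ok&(abs(Q[...,2]-.014)<.007)&(abs(Q[...,1])<.075)&(abs(Q[...,0])<.135)&(c['color'].min(-1)>140))
    print(n,f.sum(),rect(P[f]),'in stand',rect(Q[f]))
    if n=='scene':
        cv2.imwrite('pics/s3.png',cv2.cvtColor(cv2.resize(c['color'][80:240,220:400],None,fx=4,fy=3.7),cv2.COLOR_RGB2BGR))
E
```

```text
t roll slope ang off | abs_slope abs_ang | S yaw
[[ 2.65667e+01  8.00000e-04  2.54700e-01  2.60300e-01 -4.60000e-03
   2.54400e-01  2.61100e-01  5.49400e-01  1.61400e-01  3.67000e-02
  -7.65000e-02]
 [ 2.66167e+01  7.00000e-04  2.52100e-01  2.59900e-01 -4.90000e-03
   2.53900e-01  2.60600e-01  5.49400e-01  1.61400e-01  3.68000e-02
  -7.65000e-02]]
top 1834 [549.2 158.1 240.3 120.3  -4.2] in stand [-0.000e+00 -3.300e+00  2.403e+02  1.203e+02  2.000e-01]
scene 968 [549.4 159.9 243.3 121.5  -3.8] in stand [ 1.000e-01 -1.500e+00  2.433e+02  1.214e+02  6.000e-01]
```

View pics/s3.png

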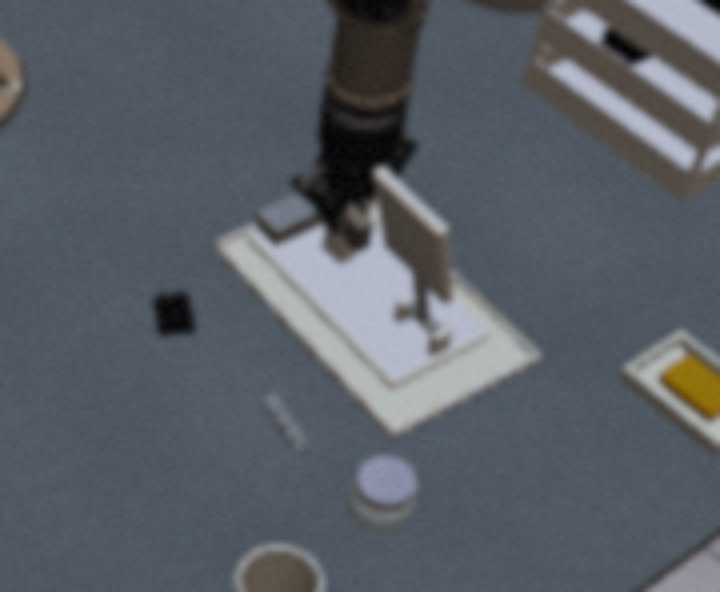

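The picture shows the mirror leaning back on its rear stop and the foot above the tray, offset about 15 mm toward the near side (foot centre near (365,300), tray centre near (380,320)). I'll shift and lower it.

drive_tool(rows=[[0, -0.04, 0, 0, 0, 0, 0], [0, -0.08, 0, 0, 0, 0, 0], [0, -0.1, 0, 0, 0, 0, 0], [0, -0.1, 0, 0, 0, 0, 0], [0, -0.1, 0, 0, 0, 0, 0], [0, -0.1, 0, 0, 0, 0, 0], [0, -0.08, 0, 0, 0, 0, 0], [0, -0.04, 0.04, 0, 0, 0, 0], [0, 0, 0.08, 0, 0, 0, 0], [0, 0, 0.1, 0, 0, 0, 0], [0, 0, 0.1, 0, 0, 0, 0], [0, 0, 0.1, 0, 0, 0, 0], [0, 0, 0.1, 0, 0, 0, 0], [0, 0, 0.1, 0, 0, 0, 0], [0, 0, 0.1, 0, 0, 0, 0], [0, 0, 0.1, 0, 0, 0, 0], [0, 0, 0.1, 0, 0, 0, 0], [0, 0, 0.08, 0, 0, 0, 0], [0, 0, 0.06, 0, 0, 0, 0], [0, 0, 0, 0, 0, 0, 0]])

```text
t: 28.43
ee_pos: [0.5091, 0.1808, 0.0705]
tcp_rot: [0.999, -0.038, -0.0, -0.0]
contact_force: [0.4, 0.3, -9.1]
grip_width: 0.0171
grip_force: 62.0
```

drive_tool(rows=[[0, 0, 0.04, 0, 0, 0, 0], [0, 0, 0.04, 0, 0, 0, 0], [0, 0, 0.04, 0, 0, 0, 0], [0, 0, 0.03, 0, 0, 0, 0], [0, 0, 0.02, 0, 0, 0, 0], [0, 0, 0.02, 0, 0, 0, 0], [0, 0, 0.02, 0, 0, 0, 0], [0, 0, 0, 0, 0, 0, 0], [0, 0, 0, 0, 0, 0, 0]])

```text
t: 29.18
ee_pos: [0.5094, 0.181, 0.0657]
tcp_rot: [0.999, -0.038, 0.0, -0.0]
contact_force: [-0.9, -0.1, -7.9]
grip_width: 0.0171
grip_force: 62.1
```

drive_tool(rows=[[0, 0, 0.02, 0, 0, 0, 0], [0, 0, 0.02, 0, 0, 0, 0], [0, 0, 0.02, 0, 0, 0, 0], [0, 0, 0, 0, 0, 0, 0], [0, 0, 0, 0, 0, 0, 0]])

```text
t: 29.6
ee_pos: [0.5095, 0.181, 0.0656]
tcp_rot: [0.999, -0.038, 0.0, -0.0]
contact_force: [-4.2, -2.8, 5.3]
grip_width: 0.0171
grip_force: 64.0
```

drive_tool(rows=[[0, 0, -0.015, 0, 0, 0, 0], [0, 0, 0, 0, 0, 0, 0], [0, 0, 0, 0, 0, 0, 0.1], [0, 0, 0, 0, 0, 0, 0.2], [0, 0, 0, 0, 0, 0, 0.23], [0, 0, 0, 0, 0, 0, 0.26], [0, 0, 0, 0, 0, 0, 0.3], [0, 0, 0, 0, 0, 0, 0.36], [0, 0, 0, 0, 0, 0, 0.42], [0, 0, 0, 0, 0, 0, 0.5], [0, 0, 0, 0, 0, 0, 0.6], [0, 0, 0, 0, 0, 0, 0.7], [0, 0, 0, 0, 0, 0, 0.7], [0, 0, 0, 0, 0, 0, 0.7]])

```text
t: 30.77
ee_pos: [0.5094, 0.1809, 0.0645]
tcp_rot: [0.999, -0.038, 0.0, -0.0]
contact_force: [0.4, -0.0, -0.2]
grip_width: 0.0594
grip_force: 0.0
```

Released. I'll raise the gripper straight up, well clear of the mirror.

drive_tool(rows=[[0, 0, -0.1, 0, 0, 0, 0.7], [0, 0, -0.2, 0, 0, 0, 0.7], [0, 0, -0.3, 0, 0, 0, 0.7], [0, 0, -0.5, 0, 0, 0, 0.7], [0, 0, -0.5, 0, 0, 0, 0.7], [-0.1, 0, -0.6, 0, 0, 0, 0.7], [-0.2, 0, -0.6, 0, 0, 0, 0.7], [-0.2, 0, -0.6, 0, 0, 0, 0.7], [-0.2, 0, -0.6, 0, 0, 0, 0.7], [-0.2, 0, -0.5, 0, 0, 0, 0.7], [0, 0, -0.3, 0, 0, 0, 0.7], [0, 0, 0, 0, 0, 0, 0.7], [0, 0, 0, 0, 0, 0, 0.7], [0, 0, 0, 0, 0, 0, 0.7]])

```text
t: 31.93
ee_pos: [0.4867, 0.1822, 0.1838]
tcp_rot: [0.999, -0.038, -0.001, -0.0]
contact_force: [-0.3, -0.2, -0.3]
grip_width: 0.0599
grip_force: 0.0
```

```bash
python3 - <<'E'
from look import *
S=np.array([.5505,.1757,.005]);R=Ro.from_euler('z',-.0763).as_matrix()
for n in ('top','scene'):
    c=optics.read_camera(n);P,ok=cloud(c);Q=(P-S)@R
    f=big(ok&(abs(Q[...,2]-.014)<.006)&(abs(Q[...,1])<.08)&(abs(Q[...,0])<.14)&(c['color'].min(-1)>140)&(Q[...,2]>.0095))
    q=Q[f];A=np.c_[q[:,:2],np.ones(len(q))];k=np.linalg.lstsq(A,q[:,2],rcond=None)[0]
    print(n,f.sum(),rect(P[f]),'foot top z median',np.median(P[f][:,2]).round(4),'tilt',k[:2].round(3))
    print(np.round(joint(c,S,R),3))
    if n=='scene': cv2.imwrite('pics/s4.png',cv2.cvtColor(cv2.resize(c['color'][80:240,220:400],None,fx=4,fy=3.7),cv2.COLOR_RGB2BGR))
E
```

```text
top 1866 [550.9 174.6 239.  120.4  -4.3] foot top z median 0.0194 tilt [0.001 0.003]
[2.49e-01 1.91e-01 6.00e-03 1.40e+01]
scene 864 [551.2 176.1 242.2 122.   -3.7] foot top z median 0.0199 tilt [-0.003  0.001]
[ 2.50e-01  2.45e-01 -3.00e-03  2.14e+02]
```

View pics/s4.png

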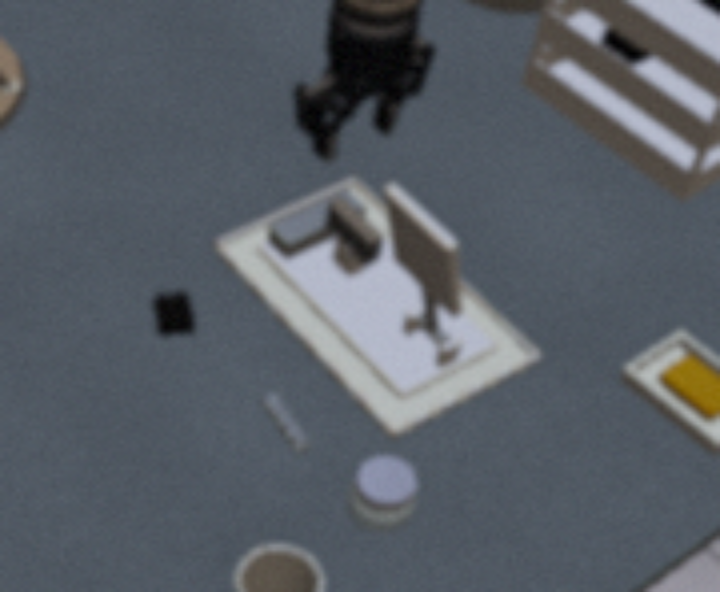

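The stand sits flat and centred in the tray (foot centre near (380,300)), the mirror rests on its rear stop at 0.25 rad, and the gripper is clear at (365,90).

```bash
python3 -c "
from rig import ctrl
print(ctrl.job_done())"
```

```text
the job is handed in; nothing more can be done
None
```

The job is handed in, though no verdict was shown: in the last camera check the stand was released, flat and centred in the tray, and lengthwise with it, with the mirror on its rear stop (0.25 rad) after the upright holds on the vanity side and above the tray.

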